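Crank the drive up to the height pointer

ROBOT

A 7-joint arm with a two-finger parallel gripper is mounted at the origin on the work surface. World frame = base frame: x ahead of the robot, y to its left, z up, the work surface at z = 0. Lengths are in m, angles in rad, forces in N, time in s.
With the tool pointing down it reaches from about 0.4 to 0.85 m from the base axis. Payload 10.4 kg.
Tool frame: the origin (TCP) lies between the finger pads; the fingertips stand manip.tcp_to_tips ahead of it and the grasp point (between the pads) lies 2 mm behind it (manip.tcp_to_tips is the distance from the TCP to the fingertips, in m); y points along the fingers, z is the direction in which the jaws open and shut, and the axes are right-handed (so a half turn about y gives the same grasp; the last joint's range is limited). The gripper opens to 85 mm and grips with 20 to 120 N. Pads are 22 mm wide; open, the fingers measure 114 mm over their backs; the gripper's body (76 mm by 85 mm) begins 54 mm behind the grasp point. The pads swing forward as they close: fully open they stand 13 mm farther back than shut.
Start: joints at [-1.273, 0.332, -0.065, 1.46, 0.022, 1.35, -0.088], TCP at [0.197, 0.593, 0.248] pointing down, gripper open.
Joint ranges: [-2.6, 2.6], [-0.5, 2.12], [-1.47, 1.34], [0.16, 2.42], [-1.27, 4.41], [0.06, 2.06], [-2.6, 2.6]. Speed limits (rad/s): [2.22, 2.22, 2.79, 2.79, 3.14, 3.14, 3.14].

INTERFACE

Orientations are given as a unit quaternion [x, y, z, w].
In Python, from workcell import manip gives the robot as it stands. The module is installed in compiled form; this text tells all that it offers.
- The arm moves only by the tool move_arm, never from a script. Its argument "increments" is a list of rows, each an object with "offset": the shift along the tool's x, y, z in m, a list of three; "yaw": the turn about the tool's y in degrees; "jaw": the closure in counts, from 0 (fully open) to 255 (shut). In form: [{"offset": [tx, ty, tz], "yaw": yaw, "jaw": jaw}, ...]. A call has 1 to 10 rows; each row is the pose to reach, as a shift and turn from the pose measured when the call began, along the tool's axes at that moment; what a row does not reach only later rows make up. A row lasts 1/12 s, in which the tool goes at most 41.7 mm and 7.16 degrees, less where a joint would pass 70% of its speed; a pose out of reach is approached as far as the arm can. A call with a gripper value outside its range is refused whole. The fingers move at their own pace and stop on an object; "squeeze" is the grip in N (left out, the last holds). Time passes only in rows, so rows that repeat a pose let the fingers close. It gives the time, the measured TCP pose, the force and the opening at its end, in the units of the state.
- manip.get_obs(): the state, without advancing time (a new reading comes with each control period).
- manip.camera(name): name is "scene" or "top" or "wrist"; returns a dict with "pixels" (420x560x3 uint8, red, green, blue), "depth" (420x560 float32, m along the optical axis (not along the pixel's ray), 0 where there is no reading), "intrinsics" (3x3 intrinsics, pixels), "R" (3x3) and "t" (3): a world point X has camera coordinates R X + t; the wrist camera has in their place "mount" (4x4, takes a point from camera to tool coordinates, whose origin is the TCP and whose axes are the tool frame's). Camera axes: x right, y down, z forward; pixel columns grow to the right and rows downward; lengths in m; the calibration is good to about 2 mm. The wrist camera is an equidistant fisheye: a pixel r from the principal point sees the ray r / f radians off the axis. A picture is of the moment at which its call begins: read the wrist's pose just before it.
- manip.hand_in(): hands the job in, once; it reports no verdict.
Trained networks look in a picture, given as the dict that the camera call returned (one of the last four; its "shot" number tells which), for a name from the list of things; names that differ only in an ending like _2 or _b are one class to them, and where a whole thing is asked for, a point or a joint stands for the part that bears it (a point fixed in the world has none). Each returns a list of dicts, best first, with "confidence" (0 to 1); they miss things now and then, are a little off and sometimes report something else, mostly with a low value. They report only what shows in the picture. A call takes as long as a camera call. They do not tell look-alikes from the thing itself.
- manip.recognise(picture, query): "bbox" ([left, top, right, bottom] in pixels, round what is visible of it).
- manip.spot_point(picture, query): "centre" ([column, row] in pixels: a listed point, or the origin of a listed thing).
The state is a dict: "clock": time; "joint_pos": joint angles; "joint_velocities": joint speeds; "tau": joint torques, N m; "position": TCP position; "ee_rot": TCP orientation; "ft_force": force on the tool from outside, world axes, zero at the start; "torque": the same for the moment, N m; "grip_width": opening from 0.0 (shut) to 1.0 (fully open).
Only numpy, scipy, OpenCV 4.12 (cv2) and the standard library are available. Lean on these libraries where they do the work, as an engineer would, in place of code of your own. Each camera call takes 0.05 s, during which the arm holds its last target. There are 200 camera calls.

TASK

Pick up the loose crank, fit it fully onto the sloping shaft of the screw jack and wind it clockwise until the top of the jack's platform, with the hard drive lying on it, is level with the tip of the pointer on the upright post. Leave the crank on the shaft and let go of it; do not shift the drive on the platform, the pointer on its post or the other things on the mat.

Things in the scene. Friction and masses are not known exactly. Their poses are not given: they have to be found in the camera images.
- crank_grip (a point): Centre of the black upright grip (22 mm diameter, 46 mm long) of the loose steel crank, 69 mm above the crank's foot. The grip spins on the crank with light friction (0.02 N m: a tilted crank swings hub-down); these axes are the crank's and do not spin with it: z along grip and hub, away from the open end (up at first); x from the hub's axis to the parallel grip axis, 50 mm apart. 180 g, starts left or right of the jack.
- crank_socket (a point): Closed upper end of the bore in the crank's hub, on the hub's axis; from crank_grip 50 mm in -x, 35 mm in -z; same axes. Fully on, it meets shaft_tip. The arm is a flat bar 20 mm wide, 10 mm thick, its top 25 mm below the grip's centre, reaching 22 mm past the hub's axis.
- crank_foot (a point): Centre of the hub's open foot, 34 mm below crank_socket; same axes. The crank stands on it on the 3 mm thick mat. Hub: 34 mm diameter, 34 mm long, round bore 14 mm. Its lowest 17 mm are cut away but for two claws 17 mm wide on the +x and -x sides of the bore, leaving broad slots open to +y and -y for the shaft's cross pin.
- shaft_tip (a point): Centre of the free end of the jack's input shaft: steel, 12 mm diameter, last 5 mm tapered, 50 mm out of a sloped grey face (lowest 6 mm a brass collar 22 mm across), on the robot's side of the jack. z runs along the shaft outwards, up and towards the robot, 35 degrees from vertical; x (up the slope at the start) and y (along the cross pin) turn with the shaft.
- cross_pin (a point): Middle of the cross pin (6 mm diameter, 26 mm long, along y), 22 mm below shaft_tip on the shaft's axis; same axes as shaft_tip. At the start it lies level, across the slope. The crank goes fully on when its slots face the pin: crank y within about 20 degrees of the pin, either way round. Its claws then drive the pin, with up to 50 degrees of lost motion.
- shaft (a joint): Turn of the jack's shaft, rad, 0 at the start with the platform lowest. It grows clockwise as seen looking down on the shaft's free end, and lifts the platform 12 mm a turn; the other way lowers it. Takes about 0.1 N m and stays where it is left. Stop at 3.4 turns.
- platform_edge (a point): Middle of the upper edge of the jack's aluminium platform (110 mm by 150 mm, 8 mm thick) on the pointer's side. Its height is that of the platform's upper face, 89 mm above the table at the lowest.
- pointer_tip (a point): Tip of the small steel cone that points at the platform's edge from a block clamped on an upright post (14 mm diameter, 160 mm tall) on the jack's base, left of the platform as seen from the robot. 7 mm beside the edge, 18 to 36 mm above the lowest platform height; it marks the height wanted for the platform's upper face.
- drive: The dark hard drive, 102 mm by 147 mm by 26 mm, about 0.5 kg, lying loose and flat on the platform. Origin at the centre of its underside.
- jack: The screw jack, fixed on the mat: grey housing on a dark base, 210 mm by 230 mm at its widest. Origin on its underside, z up; x points from the sloping shaft to the platform, whose centre is 75 mm along x. The shaft leaves its sloped face at x -35 mm, 58 mm up; its tip is at x -64 mm, 99 mm up.
- spool: Bystander: white and silver solder spool standing on the mat, 60 mm diameter, 42 mm tall. Origin at its foot.
- screwdriver: Bystander: screwdriver, 190 mm long, lying on the mat. Origin under its middle.
- circuit_board: Bystander: green circuit board, 100 mm by 70 mm, lying on the mat. Origin at the centre of its underside.
Things that resemble listed ones, but are neither listed nor needed, are in the scene too. There is more than one size of the part that bears crank_grip; the job needs the smallest.

How it is judged:
By the outcome, as a careful person would: the job done as asked, in the order asked, and still so for the second after the job is handed in, with the robot touching nothing.
It also fails if it takes over 72 s, if anything falls off the work surface, if the arm or the gripper's body presses on something with over 40 N, if the wrist force passes 120 N, or if a joint passes its speed limit or range.

## Working session

There is one attempt and no reset: what is moved stays moved. The work goes in short steps, Python scripts to look and compute and a tool call to move; the robot and the scene stay as the last step left them, time stands still between calls to the robot, and variables do not carry over. Pictures are saved under pics/ and viewed, about 8 in all and at most 12, crops included, and the job is handed in when it is done.

Besides the shell and the picture viewer there is one more tool, called after ">>>" as name(argument=value, ...), one argument or row to a line, values as JSON. move_arm: Moves the arm, as the interface text tells. Its arguments: {"type":"object","properties":{"increments":{"type":"array","items":{"type":"object","properties":{"offset":{"type":"array","items":{"type":"number"}},"yaw":{"type":"number"},"jaw":{"type":"number"}}}},"squeeze":{"type":"number"}},"required":["increments"]}

```bash
mkdir -p pics; cat > h.py <<'E'
import numpy as np, cv2
from workcell import manip
from scipy.spatial.transform import Rotation as Rn
np.set_printoptions(precision=4,suppress=True)
def save(c,n,crop=None,s=1):
    p=c["pixels"]
    if crop: p=p[crop[1]:crop[3],crop[0]:crop[2]]
    p=cv2.resize(p,None,fx=s,fy=s,interpolation=cv2.INTER_CUBIC)
    cv2.imwrite("pics/"+n,p[:,:,::-1])
def world(c,u,v,d):
    K=c["intrinsics"]; x=np.array([(u-K[0,2])/K[0,0],(v-K[1,2])/K[1,1],1])*d
    return c["R"].T@(x-c["t"])
def ray(c,u,v):
    K=c["intrinsics"]; x=np.array([(u-K[0,2])/K[0,0],(v-K[1,2])/K[1,1],1])
    r=c["R"].T@x; return -c["R"].T@c["t"], r/np.linalg.norm(r)
def proj(c,X):
    p=c["intrinsics"]@(c["R"]@np.asarray(X)+c["t"]); return p[:2]/p[2]
def atz(c,u,v,z):
    o,r=ray(c,u,v); return o+r*(z-o[2])/r[2]
def tri(a,pa,b,pb):
    A=np.zeros((3,3));B=np.zeros(3);L=[]
    for c,p in((a,pa),(b,pb)):
        o,r=ray(c,*p);P=np.eye(3)-np.outer(r,r);A+=P;B+=P@o;L.append((P,o))
    X=np.linalg.solve(A,B);return X,[np.linalg.norm(P@(X-o)) for P,o in L]
E
python3 - <<'E'
from h import *
o=manip.get_obs();print(o, manip.tcp_to_tips)
S=manip.camera("scene");T=manip.camera("top")
save(S,"s0.png");save(T,"t0.png")
for n,c in(("S",S),("T",T)):
    print(n,c["intrinsics"][0],-c["R"].T@c["t"])
    for q in["crank_grip","crank_socket","crank_foot","shaft_tip","cross_pin","platform_edge","pointer_tip","jack","drive","spool","screwdriver","circuit_board"]:
        for d in manip.spot_point(c,q)[:4]:
            u,v=d["centre"];dd=c["depth"][min(419,int(v)),min(559,int(u))]
            print(n,q,round(d["confidence"],2),np.round(d["centre"],1),world(c,u,v,dd))
    for d in manip.recognise(c,"crank_grip"): print(n,"box",round(d["confidence"],2),np.round(d["bbox"]))
E
```

```text
{'clock': 0.0, 'joint_pos': array([-1.2726,  0.3329, -0.0647,  1.4609,  0.0216,  1.3499, -0.0885]), 'joint_velocities': array([-0.0003, -0.002 ,  0.0003,  0.0008,  0.0001,  0.0005, -0.0027]), 'tau': array([ -0.    , -62.5443,   0.0493, -39.1605,   0.0162,   0.01  ,
         0.    ]), 'position': array([0.197 , 0.5928, 0.2475]), 'ee_rot': array([ 0.6985, -0.113 ,  0.1129, -0.6975]), 'ft_force': array([ 0.5553, -0.2889,  0.4588]), 'torque': array([-0.025 , -0.0179,  0.0244]), 'grip_width': 0.9966333224799043} 0.017
S [407.9039   0.     281.7993] [1.0647 0.4816 0.9775]
S crank_grip 0.83 [423.3 223.5] [0.2829 0.3801 0.0967]
S crank_grip 0.65 [377.3 215.1] [0.312  0.259  0.0775]
S crank_socket 0.96 [379.4 204.5] [0.3089 0.2564 0.1188]
S crank_socket 0.74 [437.2 227.9] [0.2417 0.414  0.0587]
S crank_socket 0.58 [340.5 247.2] [0.4473 0.221  0.0453]
S crank_foot 0.78 [378.8 212.4] [0.3134 0.2616 0.0926]
S crank_foot 0.73 [340.6 256.8] [0.4488 0.2267 0.0045]
S crank_foot 0.6 [438.7 240.3] [ 0.2295  0.4309 -0.001 ]
S shaft_tip 0.46 [254.7 223.8] [ 0.493  -0.0497  0.0005]
S cross_pin 0.49 [251.
[... 1037 characters left out ...]
] [0.4332 0.2189 0.0502]
T crank_foot 0.72 [304. 181.] [ 0.5607 -0.001   0.0188]
T shaft_tip 0.58 [304.1 178.3] [0.5587 0.0027 0.1019]
T cross_pin 0.54 [303.9 179.7] [ 0.5654 -0.001   0.0106]
T cross_pin 0.51 [305.  174.6] [0.5698 0.     0.0933]
T pointer_tip 0.43 [276.6 122. ] [0.7064 0.0791 0.1157]
T jack 0.73 [305.1 159.4] [ 0.6152 -0.0008  0.0663]
T drive 0.98 [302.1 128.7] [0.6908 0.0106 0.1103]
T spool 0.98 [384.9 204.2] [ 0.4971 -0.2263  0.0456]
T screwdriver 0.65 [412.4 147.2] [ 0.6626 -0.3076  0.0239]
T circuit_board 0.79 [197.3 152.7] [0.6385 0.3071 0.0022]
T circuit_board 0.19 [387.4 202.7] [ 0.5016 -0.2337  0.0433]
T box 0.84 [214. 210. 244. 226.]
T box 0.56 [205. 267. 223. 308.]
```

```bash
python3 - <<'E'
import cv2
s=cv2.imread("pics/s0.png");t=cv2.imread("pics/t0.png")
a=cv2.resize(s[170:370,190:470],(800,571));
b=cv2.resize(t[90:330,110:430],(800,600))
cv2.imwrite("pics/s1.png",a);cv2.imwrite("pics/t1.png",b)
E
```

```text
(no output)
```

View pics/s1.png

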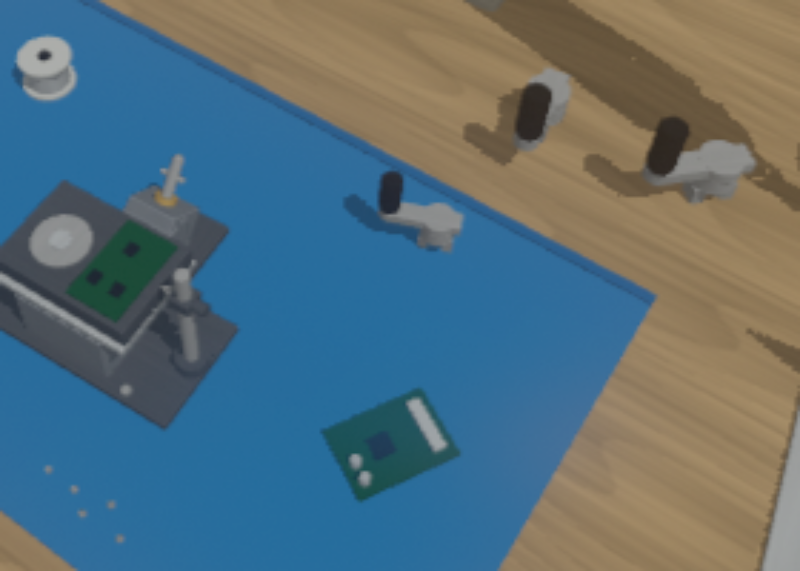

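View pics/t1.png

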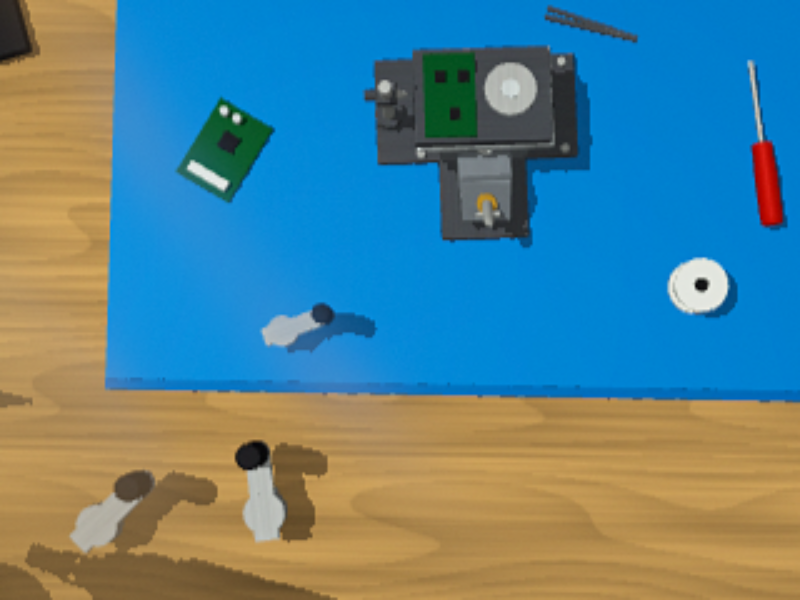

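Three cranks show in the top image: (232,217) on the mat, and (214,285) and (155,291) on bare wood. The one on the mat fits: its grip–hub spacing is about 50 mm, against about 67 mm or more for the others, and it stands on the mat as described. Next I'll confirm this in a crop and measure from depth.

```bash
cat >> h.py <<'E'
def cloud(c,lo,hi):
    d=c["depth"];v,u=np.nonzero(d>0);K=c["intrinsics"];z=d[v,u]
    X=np.stack([(u-K[0,2])/K[0,0]*z,(v-K[1,2])/K[1,1]*z,z],1)
    X=(X-c["t"])@c["R"];m=((X>lo)&(X<hi)).all(1);return X[m],c["pixels"][v[m],u[m]]
E
python3 - <<'E'
from h import *
S=manip.camera("scene");T=manip.camera("top")
save(T,"crop.png",(195,195,260,235),8)
for n,c in(("S",S),("T",T)):
    P,C=cloud(c,[.38,.13,.02],[.52,.27,.13]);dark=C.max(1)<70
    G=P[(P[:,2]>.055)];A=P[(P[:,2]>.035)&(P[:,2]<.055)&~dark]
    print(n,len(G),"grip",G.mean(0),G.min(0),G.max(0),"top",G[G[:,2]>.088].mean(0),(G[:,2]>.088).sum())
    m=A.mean(0);w,v=np.linalg.eigh(np.cov(A[:,:2].T));print(" arm",len(A),m,A.min(0),A.max(0),"dir deg",np.degrees(np.arctan2(v[1,1],v[0,1])),"z med",np.median(A[:,2]))
    P,C=cloud(c,[.53,-.03,.06],[.61,.04,.2]);
    print(" jackface n",len(P)); 
    k=P[:,2]>.075; 
    for p,q in list(zip(P[k],C[k]))[:70]: print("  ",p,q)
    B,_=cloud(c,[.61,-.12,.105],[.8,.12,.13]); print(" drive",B.mean(0),B.min(0),B.max(0))
    B,_=cloud(c,[.6,-.12,.08],[.8,.12,.13]);r=cv2.minAreaRect(B[:,:2].astype('f4')*1000);print(r)
E
```

```text
S 102 grip [0.4628 0.1806 0.0811] [0.45   0.1687 0.0563] [0.4699 0.1894 0.0979] top [0.4596 0.1792 0.0929] 45
 arm 232 [0.4464 0.2156 0.0452] [0.4224 0.1712 0.0353] [0.4681 0.2485 0.0518] dir deg 114.53544824908491 z med 0.04593465353101066
 jackface n 225
   [ 0.5602 -0.0009  0.1045] [107 121 136]
   [0.5577 0.0004 0.103 ] [125 131 136]
   [0.556  0.0025 0.1026] [ 96 121 141]
   [ 0.5623 -0.0032  0.1006] [ 96 111 128]
   [ 0.5612 -0.0004  0.1015] [133 135 137]
   [0.5591 0.0013 0.1006] [147 148 149]
   [0.5584 0.0044 0.1021] [133 137 139]
   [ 0.5638 -0.0021  0.0985] [107 118 130]
   [0.5634 0.0012 0.1005] [134 136 136]
   [0.5621 0.0037 0.101 ] [140 141 142]
   [0.5586 0.0041 0.0977] [132 133 135]
   [ 0.5662 -0.0041  0.0952] [ 73 106 135]
   [0.5672 0.0007 0.0997] [118 125 130]
   [0.5645 0.0018 0.0977] [136 138 140]
   [0.5636 0.0047 0.0989] [139 141 143]
   [0.5612 0.0062 0.0975] [116 127 135]
   [ 0.5661 -0.0046  0.0902] [ 97 113 132]
   [0.568  0.001  0.0963] [127 129 132]
   [0.5649 0.0018 0.0937] [139 141 142]
   [0.5647 0.0054 0.0961] [138 140 142]
   [ 0.5692 -0.0135  0.08
[... 4654 characters left out ...]
634 0.0052 0.0914] [129 134 131]
   [0.5619 0.0031 0.104 ] [161 165 160]
   [0.5624 0.0003 0.1009] [154 158 153]
   [ 0.5621 -0.0023  0.1036] [126 127 122]
   [ 0.562  -0.0049  0.1046] [77 79 77]
   [0.5603 0.0053 0.0947] [94 97 96]
   [0.559  0.0031 0.1057] [167 170 165]
   [0.5588 0.0006 0.1082] [166 168 162]
   [ 0.5594 -0.0023  0.1036] [139 143 138]
   [ 0.56   -0.0052  0.0989] [71 72 71]
   [0.5566 0.003  0.1041] [149 152 145]
   [0.5572 0.0001 0.0988] [161 163 160]
   [ 0.5568 -0.0024  0.1031] [151 156 149]
 drive [0.6933 0.0107 0.1142] [ 0.6396 -0.0645  0.1051] [0.7483 0.1198 0.1298]
((673.4993896484375, 25.26458740234375), (143.45921325683594, 188.15599060058594), 3.0506863594055176)
```

View pics/crop.png

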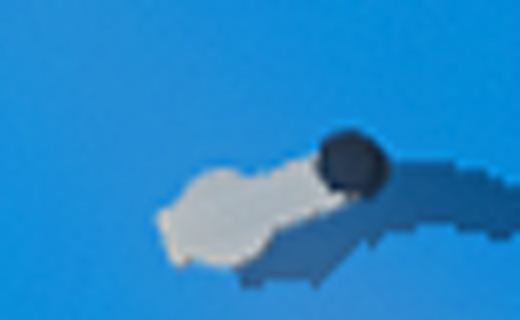

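The crop confirms the small crank on the mat: grip at px (239,215), hub at about (222,222). Moving above it now.

>>> move_arm(
  increments=[
    {"offset": [0.03,0,-0.025],"yaw": 5,"jaw": 0},
    {"offset": [0.06,0,-0.05],"yaw": 10,"jaw": 0},
    {"offset": [0.09,0,-0.075],"yaw": 15,"jaw": 0},
    {"offset": [0.12,0,-0.1],"yaw": 20,"jaw": 0},
    {"offset": [0.15,0,-0.125],"yaw": 25,"jaw": 0},
    {"offset": [0.18,0,-0.15],"yaw": 30,"jaw": 0},
    {"offset": [0.21,0,-0.175],"yaw": 35,"jaw": 0},
    {"offset": [0.24,0,-0.2],"yaw": 40,"jaw": 0},
    {"offset": [0.27,0,-0.225],"yaw": 45,"jaw": 0},
    {"offset": [0.3,0,-0.25],"yaw": 50,"jaw": 0},
  ],
  squeeze=20,
)

```text
clock: 2.33
position: [0.4036, 0.2595, 0.2486]
ee_rot: [-0.584, 0.399, -0.399, 0.584]
ft_force: [0.9, 0.3, -0.4]
grip_width: 0.999
```

```bash
cat >> h.py <<'E'
def Rt(o): return Rn.from_quat(o["ee_rot"]).as_matrix()
def toff(o,X): return Rt(o).T@(np.asarray(X)-o["position"])
def stat():
    o=manip.get_obs();R=Rt(o)
    print("t",round(o["clock"],2),"pos",o["position"],"down",R[:,1],"xhead",np.degrees(np.arctan2(R[1,0],R[0,0])).round(2),"F",o["ft_force"],"M",o["torque"],"w",round(o["grip_width"],3));return o
E
python3 - <<'E'
from h import *
o=stat();print(toff(o,[.4585,.1775,.16]))
E
```

```text
t 2.33 pos [0.4036 0.2595 0.2486] down [ 0.0005  0.0009 -1.    ] xhead -68.63 F [ 0.9493  0.3441 -0.4218] M [-0.0122  0.0096  0.007 ] w 0.999
[0.0964 0.0886 0.0211]
```

>>> move_arm(
  increments=[
    {"offset": [0.03,0.01,0.007],"yaw": 0,"jaw": 0},
    {"offset": [0.06,0.03,0.014],"yaw": 0,"jaw": 0},
    {"offset": [0.09,0.05,0.021],"yaw": 0,"jaw": 0},
    {"offset": [0.096,0.08,0.021],"yaw": 0,"jaw": 0},
    {"offset": [0.096,0.11,0.021],"yaw": 0,"jaw": 0},
    {"offset": [0.096,0.13,0.021],"yaw": 0,"jaw": 0},
    {"offset": [0.096,0.15,0.021],"yaw": 0,"jaw": 0},
    {"offset": [0.096,0.152,0.021],"yaw": 0,"jaw": 80},
    {"offset": [0.096,0.152,0.021],"yaw": 0,"jaw": 130},
    {"offset": [0.096,0.152,0.021],"yaw": 0,"jaw": 160},
  ],
)

```text
clock: 3.17
position: [0.4588, 0.1782, 0.0977]
ee_rot: [-0.583, 0.398, -0.399, 0.585]
ft_force: [-0.3, -0.6, 0.3]
grip_width: 0.606
```

```bash
python3 - <<'E'
from h import *
o=stat();print(toff(o,[.4585,.1775,.097]))
E
```

```text
t 3.17 pos [0.4588 0.1782 0.0977] down [ 0.0014  0.0013 -1.    ] xhead -68.62 F [-0.2995 -0.5966  0.348 ] M [0.0154 0.0051 0.0342] w 0.606
[ 0.0005  0.0007 -0.0005]
```

>>> move_arm(
  increments=[
    {"offset": [0,0,0],"yaw": 0,"jaw": 220},
    {"offset": [0,0,0],"yaw": 0,"jaw": 255},
    {"offset": [0,0,0],"yaw": 0,"jaw": 255},
    {"offset": [0,0,0],"yaw": 0,"jaw": 255},
    {"offset": [0,0,0],"yaw": 0,"jaw": 255},
    {"offset": [0,-0.02,0],"yaw": 0,"jaw": 255},
    {"offset": [0,-0.05,0],"yaw": 0,"jaw": 255},
    {"offset": [0,-0.08,0],"yaw": 0,"jaw": 255},
    {"offset": [0,-0.08,0],"yaw": 0,"jaw": 255},
    {"offset": [0,-0.08,0],"yaw": 0,"jaw": 255},
  ],
  squeeze=20,
)

```text
clock: 4.0
position: [0.4593, 0.1785, 0.179]
ee_rot: [-0.582, 0.398, -0.399, 0.586]
ft_force: [0.3, -0.6, -2.4]
grip_width: 0.246
```

```bash
python3 - <<'E'
from h import *
o=stat()
S=manip.camera("scene");W=manip.camera("wrist")
u,v=proj(S,o["position"]);u,v=int(u),int(v)
a=S["pixels"][v-50:v+50,u-60:u+60];a=cv2.resize(a,(480,400));b=cv2.resize(W["pixels"],(320,240))
im=np.zeros((400,800,3),np.uint8);im[:,:480]=a;im[:240,480:]=b;cv2.imwrite("pics/lift.png",im[:,:,::-1])
E
```

```text
t 4.0 pos [0.4593 0.1785 0.179 ] down [ 0.0039  0.0033 -1.    ] xhead -68.61 F [ 0.3097 -0.5765 -2.3751] M [-0.0892 -0.0342 -0.0363] w 0.246
```

View pics/lift.png

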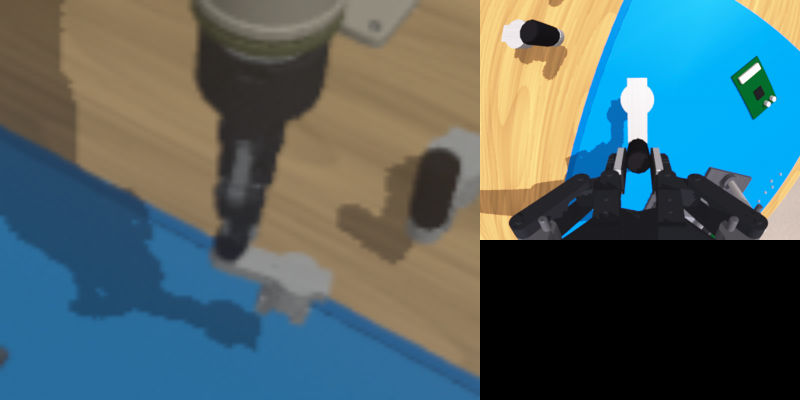

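The crank is held with its arm lined up with the tool. I'll measure the tilt from the wrist depth.

```bash
cat >> h.py <<'E'
def wcloud(W,o):
    d=W["depth"];K=W["intrinsics"];v,u=np.nonzero(d>0);z=d[v,u]
    a=(u-K[0,2])/K[0,0];b=(v-K[1,2])/K[1,1];r=np.hypot(a,b)+1e-9
    t=np.tan(np.minimum(r,1.4));X=np.stack([a/r*t*z,b/r*t*z,z],1)
    X=X@W["mount"][:3,:3].T+W["mount"][:3,3]
    return X,W["pixels"][v,u],np.stack([u,v],1)
def tilt():
    o=stat();W=manip.camera("wrist");X,C,uv=wcloud(W,o)
    m=(C.min(1)>165)&(np.abs(X[:,2])<.022)&(X[:,0]<-.015)&(X[:,0]>-.1)&(X[:,1]>0)&(X[:,1]<.09)
    A=X[m]
    for _ in range(4):
        c=A.mean(0);n=np.linalg.svd(A-c)[2][2];e=np.abs((A-c)@n);A=A[e<max(.0015,2*np.median(e))]
    n*=-np.sign(n[1]) 
    print("n pts",m.sum(),len(A),"normal(tool)",n,"tilt in xy deg",np.degrees(np.arctan2(n[0],-n[1])),"side",np.degrees(np.arcsin(n[2])),"c",A.mean(0),"xr",A.min(0),A.max(0))
    return o,W
E
python3 - <<'E'
from h import *
o,W=tilt();print(W["mount"])
E
```

```text
t 4.1 pos [0.4581 0.178  0.1768] down [ 0.0003  0.001  -1.    ] xhead -68.61 F [-0.364   0.2903 -2.8955] M [-0.011  -0.0023 -0.033 ] w 0.241
n pts 3513 3433 normal(tool) [-0.1884 -0.982   0.0148] tilt in xy deg -10.863010435365448 side 0.8464909143185404 c [-0.0395  0.0607 -0.001 ] xr [-0.0624  0.0549 -0.0174] [-0.015   0.0664  0.0156]
[[-0.0007  0.9494  0.3142 -0.0806]
 [ 0.0002 -0.3142  0.9494 -0.1255]
 [ 1.      0.0007  0.      0.0002]
 [ 0.      0.      0.      1.    ]]
```

Gravity has tilted the crank 11° in the wanted direction. I'll shake it vertically to bring it further down.

>>> move_arm(
  increments=[
    {"offset": [0,-0.03,0],"yaw": 0,"jaw": 255},
    {"offset": [0,0,0],"yaw": 0,"jaw": 255},
    {"offset": [0,-0.03,0],"yaw": 0,"jaw": 255},
    {"offset": [0,0,0],"yaw": 0,"jaw": 255},
    {"offset": [0,-0.03,0],"yaw": 0,"jaw": 255},
    {"offset": [0,0,0],"yaw": 0,"jaw": 255},
    {"offset": [0,-0.03,0],"yaw": 0,"jaw": 255},
    {"offset": [0,0,0],"yaw": 0,"jaw": 255},
  ],
)

```text
clock: 4.82
position: [0.4603, 0.1789, 0.1815]
ee_rot: [-0.582, 0.398, -0.399, 0.586]
ft_force: [1.7, 2.4, -0.0]
grip_width: 0.242
```

```bash
python3 - <<'E'
from h import *
tilt()
E
```

```text
t 4.82 pos [0.4603 0.1789 0.1815] down [ 0.0051  0.0039 -1.    ] xhead -68.63 F [ 1.6673  2.4012 -0.0034] M [ 0.3338 -0.2109  0.0258] w 0.242
n pts 2270 2226 normal(tool) [-0.4641 -0.8857  0.0149] tilt in xy deg -27.65539368743637 side 0.8543174341264059 c [-0.0284  0.0728 -0.0001] xr [-0.0448  0.0645 -0.0168] [-0.015   0.0822  0.0167]
```

>>> move_arm(
  increments=[
    {"offset": [0,-0.025,0],"yaw": 0,"jaw": 255},
    {"offset": [0,0,0],"yaw": 0,"jaw": 255},
    {"offset": [0,-0.025,0],"yaw": 0,"jaw": 255},
    {"offset": [0,0,0],"yaw": 0,"jaw": 255},
    {"offset": [0,-0.025,0],"yaw": 0,"jaw": 255},
  ],
)

```text
clock: 5.28
position: [0.4532, 0.1759, 0.1905]
ee_rot: [0.589, -0.4, 0.396, -0.58]
ft_force: [-0.9, -1.9, -4.1]
grip_width: 0.244
```

```bash
sed -i 's/X\[:,0\]>-.1)&(X\[:,1\]>0)&(X\[:,1\]<.09)/X[:,0]>-.1)\&(X[:,1]>0)\&(X[:,1]<.12)/' h.py; python3 - <<'E'
from h import *
tilt();tilt()
E
```

```text
t 5.28 pos [0.4532 0.1759 0.1905] down [-0.0124 -0.0074 -0.9999] xhead -68.57 F [-0.865  -1.8577 -4.1453] M [-0.1714  0.1092 -0.0235] w 0.244
n pts 1861 1827 normal(tool) [-0.5301 -0.8478  0.0137] tilt in xy deg -32.01581529469848 side 0.7877701454148108 c [-0.0257  0.0756  0.0031] xr [-0.0401  0.0679 -0.0138] [-0.015   0.0853  0.0197]
t 5.33 pos [0.4561 0.177  0.1984] down [-0.0052 -0.0029 -1.    ] xhead -68.61 F [2.0692 1.1234 3.7856] M [ 0.2498 -0.0986 -0.0106] w 0.24
n pts 2217 2179 normal(tool) [-0.473  -0.8809  0.0159] tilt in xy deg -28.232828386974294 side 0.913257240590405 c [-0.0281  0.073   0.0015] xr [-0.044   0.0646 -0.0155] [-0.015   0.0826  0.018 ]
```

>>> move_arm(
  increments=[
    {"offset": [0.01,-0.02,0.002],"yaw": -7,"jaw": 255},
    {"offset": [0.03,-0.04,0.005],"yaw": -14,"jaw": 255},
    {"offset": [0.055,-0.06,0.009],"yaw": -21,"jaw": 255},
    {"offset": [0.08,-0.06,0.013],"yaw": -28,"jaw": 255},
    {"offset": [0.105,-0.06,0.017],"yaw": -35,"jaw": 255},
    {"offset": [0.13,-0.06,0.021],"yaw": -42,"jaw": 255},
    {"offset": [0.155,-0.06,0.025],"yaw": -49,"jaw": 255},
    {"offset": [0.175,-0.06,0.029],"yaw": -56,"jaw": 255},
    {"offset": [0.192,-0.06,0.032],"yaw": -63,"jaw": 255},
    {"offset": [0.204,-0.06,0.033],"yaw": -70,"jaw": 255},
  ],
)

```text
clock: 6.22
position: [0.5631, -0.002, 0.2572]
ee_rot: [0.708, 0.009, -0.011, -0.706]
ft_force: [-0.9, 0.5, -1.4]
grip_width: 0.241
```

```bash
python3 - <<'E'
from h import *
tilt();o,W=tilt()
save(W,"w1.png",s=1.4)
print(manip.spot_point(W,"shaft_tip")[:2],manip.spot_point(W,"crank_socket")[:2])
E
```

```text
t 6.22 pos [ 0.5631 -0.002   0.2572] down [-0.0029 -0.0016 -1.    ] xhead 1.66 F [-0.8824  0.463  -1.3961] M [-0.0091 -0.0074 -0.0201] w 0.241
n pts 1948 1913 normal(tool) [-0.509  -0.8606  0.0155] tilt in xy deg -30.59947360758863 side 0.8882365249720782 c [-0.0265  0.0749  0.0018] xr [-0.0409  0.0669 -0.0145] [-0.015   0.0847  0.0181]
t 6.27 pos [ 0.5634 -0.004   0.2573] down [-0.0027 -0.0026 -1.    ] xhead 2.18 F [-0.4114 -1.8131 -2.2659] M [-0.2166  0.0219 -0.0017] w 0.246
n pts 1943 1903 normal(tool) [-0.5128 -0.8583  0.019 ] tilt in xy deg -30.857340750563374 side 1.0861011584411489 c [-0.0265  0.075  -0.0002] xr [-0.0409  0.067  -0.0164] [-0.015   0.0847  0.0162]
[{'centre': [281.0, 219.5], 'confidence': 0.3}] [{'centre': [276.3, 202.4], 'confidence': 0.64}]
```

View pics/w1.png

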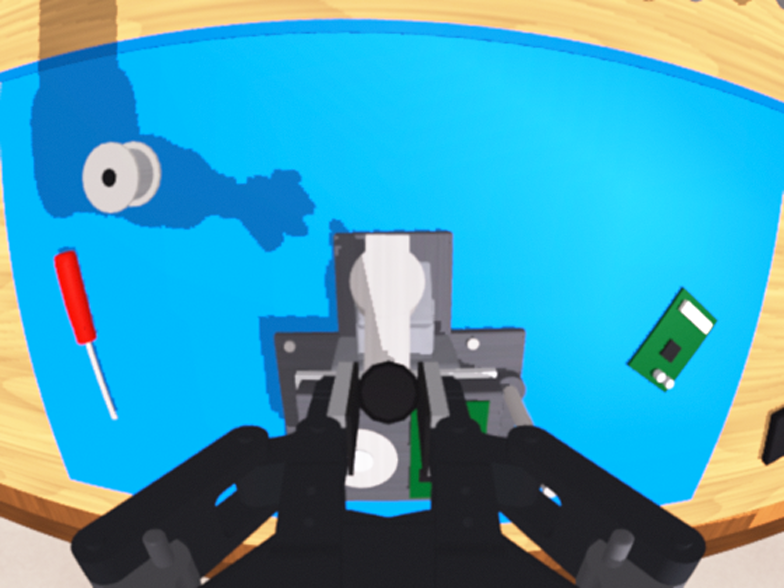

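>>> move_arm(
  increments=[
    {"offset": [0,-0.025,0],"yaw": 0,"jaw": 255},
    {"offset": [0,0,0],"yaw": 0,"jaw": 255},
    {"offset": [0,-0.025,0],"yaw": 0,"jaw": 255},
    {"offset": [0,0,0],"yaw": -1,"jaw": 255},
    {"offset": [0,0,0],"yaw": -1,"jaw": 255},
    {"offset": [0,0,0],"yaw": -1,"jaw": 255},
  ],
)

```text
clock: 6.92
position: [0.5611, 0.0014, 0.2566]
ee_rot: [0.707, 0.011, -0.015, -0.707]
ft_force: [-0.0, 0.4, -0.9]
grip_width: 0.246
```

```bash
cat >> h.py <<'E'
YAW=np.radians(3.0)
TIP=np.array([.558,.0008,.102])
ZS=np.array([-np.sin(np.radians(35))*np.cos(YAW),-np.sin(np.radians(35))*np.sin(YAW),np.cos(np.radians(35))])
XS=np.array([np.cos(np.radians(35))*np.cos(YAW),np.cos(np.radians(35))*np.sin(YAW),np.sin(np.radians(35))])
YS=np.cross(ZS,XS)
def crank():
    o=stat();W=manip.camera("wrist");X,C,uv=wcloud(W,o)
    sat=C.max(1).astype(int)-C.min(1)
    m=(C.min(1)>120)&(sat<40)&(np.abs(X[:,2])<.022)&(X[:,0]<-.015)&(X[:,0]>-.09)&(X[:,1]>.03)&(X[:,1]<.12)
    A=X[m]
    for _ in range(6):
        c=np.median(A,0);n=np.linalg.svd(A-A.mean(0),full_matrices=False)[2][2];c=A.mean(0)
        e=np.abs((A-c)@n);A=A[e<max(.0015,2*np.median(e))]
    n*=-np.sign(n[1])
    e=np.abs((X-c)@n);B=X[m&(e<.002)]
    ex=np.cross(n,[0,0,1.]);ex/=np.linalg.norm(ex);ex*=np.sign(ex[0]);ey=np.cross(n,ex)
    s=(B-c)@ex;w=(B-c)@ey;e0=np.percentile(s,.5)
    for a in np.arange(e0,s.max(),.006):
        k=(s>=a)&(s<a+.006); 
        if k.sum()>5: print("   s",round((a-e0)*1e3),"w",np.round(np.percentile(w[k],[1,99])*1e3,1))
    ya=c[1]+(-c[0])*(-n[0]/n[1]) - c[2]*n[2]/n[1]*-1*0
    A0=np.array([0,ya,0])
    end=c+ex*e0+ey*np.median(w)
    s1=end+.022*ex-.010*n; s2=A0-.05*ex-.010*n
    Rm=Rt(o)
    w1,w2=[Rm@s+o["position"] for s in(s1,s2)]
    print("tilt",np.degrees(np.arctan2(n[0],-n[1])).round(2),"side",np.degrees(np.arcsin(n[2])).round(2),"A0 y",ya,"end2axis",(A0-end)@ex)
    print("socket end",w1,"axis",w2,"crank z",Rm@n)
    d=(w1+w2)/2-TIP;print("sock rel tip in shaft xyz (mm)",[round(1e3*d@q,1) for q in(XS,YS,ZS)],"end",[round(1e3*(w1-TIP)@q,1) for q in(XS,YS,ZS)],"axis",[round(1e3*(w2-TIP)@q,1) for q in(XS,YS,ZS)])
    print("shaft axes in tool: x",Rm.T@XS,"y",Rm.T@YS,"z",Rm.T@ZS)
    return o,W
E
python3 - <<'E'
from h import *
crank()
E
```

```text
t 6.92 pos [0.5611 0.0014 0.2566] down [-0.0059 -0.0005 -1.    ] xhead 2.05 F [-0.0294  0.4115 -0.8981] M [-0.0575  0.0032  0.0162] w 0.246
   s 0 w [-9.9  9.8]
   s 6 w [-12.4  12.9]
   s 12 w [-15.5  15.8]
   s 18 w [-16.6  16.6]
   s 24 w [-16.  16.]
tilt -32.63 side 0.39 A0 y 0.06064925450802933 end2axis 0.04511182117759915
socket end [0.5466 0.0004 0.1752] axis [0.5239 0.     0.1608] crank z [-0.534  -0.012   0.8454]
sock rel tip in shaft xyz (mm) [np.float64(19.2), np.float64(0.6), np.float64(67.1)] end [np.float64(32.7), np.float64(0.2), np.float64(66.5)] axis [np.float64(5.8), np.float64(1.0), np.float64(67.8)]
shaft axes in tool: x [ 0.8156 -0.5785  0.0134] y [-0.0166 -0.0002  0.9999] z [-0.5784 -0.8157 -0.0098]
```

>>> move_arm(
  increments=[
    {"offset": [-0.006,0.005,0],"yaw": 0,"jaw": 255},
    {"offset": [-0.012,0.01,0],"yaw": 0,"jaw": 255},
    {"offset": [-0.018,0.017,0],"yaw": 0,"jaw": 255},
    {"offset": [-0.02,0.025,0],"yaw": 0,"jaw": 255},
    {"offset": [-0.016,0.033,0],"yaw": -1,"jaw": 255},
    {"offset": [-0.012,0.04,0],"yaw": -1,"jaw": 255},
    {"offset": [-0.012,0.04,0],"yaw": -1,"jaw": 255},
    {"offset": [-0.012,0.04,0],"yaw": -1,"jaw": 255},
  ],
)

```text
clock: 7.63
position: [0.5497, 0.0006, 0.2169]
ee_rot: [0.707, 0.017, -0.021, -0.706]
ft_force: [0.3, -0.1, -1.8]
grip_width: 0.238
```

```bash
python3 - <<'E'
from h import *
o,W=crank()
S=manip.camera("scene");T=manip.camera("top")
u,v=map(int,proj(S,TIP+.04*ZS));a=cv2.resize(S["pixels"][v-35:v+35,u-40:u+40],(480,420))
u,v=map(int,proj(T,TIP));b=cv2.resize(T["pixels"][v-35:v+35,u-26:u+27],(318,420))
cv2.imwrite("pics/pre.png",np.hstack([a,b])[:,:,::-1])
E
```

```text
t 7.63 pos [0.5497 0.0006 0.2169] down [-0.0055 -0.0012 -1.    ] xhead 3.05 F [ 0.2869 -0.1401 -1.7712] M [-0.0088 -0.0116  0.0342] w 0.238
   s 0 w [-9.5  9.7]
   s 6 w [-12.5  12.8]
   s 12 w [-15.2  15.7]
   s 18 w [-16.3  16.5]
   s 24 w [-16.2  16.4]
tilt -33.63 side 0.12 A0 y 0.06103821009928215 end2axis 0.04453086094020904
socket end [ 0.5361 -0.0006  0.1351] axis [ 0.5131 -0.0014  0.12  ] crank z [-0.5486 -0.0263  0.8357]
sock rel tip in shaft xyz (mm) [np.float64(-12.8), np.float64(-0.1), np.float64(40.1)] end [np.float64(1.0), np.float64(-0.3), np.float64(39.7)] axis [np.float64(-26.5), np.float64(0.1), np.float64(40.5)]
shaft axes in tool: x [ 0.816  -0.5781 -0.0012] y [ 0.0008 -0.0009  1.    ] z [-0.5781 -0.816  -0.0002]
```

View pics/pre.png

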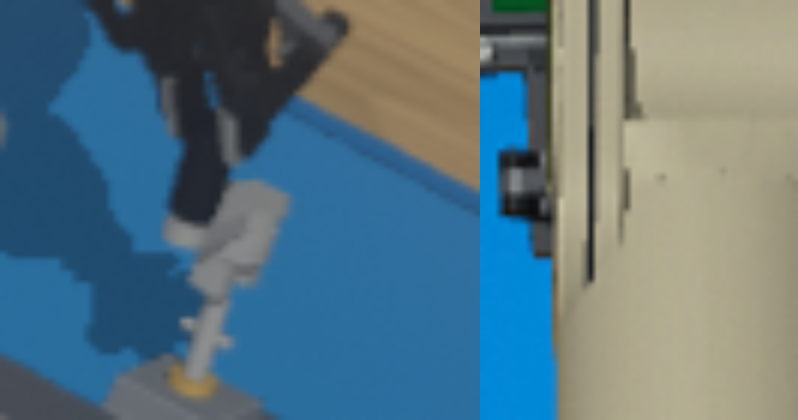

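The crank hub sits directly in line above the shaft, within about 1 mm and 1.4°. Inserting along the shaft.

>>> move_arm(
  increments=[
    {"offset": [0.0017,0.0025,0],"yaw": 0,"jaw": 255},
    {"offset": [0.0035,0.005,0],"yaw": 0,"jaw": 255},
    {"offset": [0.005,0.0075,0],"yaw": 0,"jaw": 255},
    {"offset": [0.007,0.01,0],"yaw": 0,"jaw": 255},
    {"offset": [0.0085,0.0125,0],"yaw": 0,"jaw": 255},
    {"offset": [0.0105,0.015,0],"yaw": 0,"jaw": 255},
    {"offset": [0.012,0.0175,0],"yaw": 0,"jaw": 255},
    {"offset": [0.014,0.02,0],"yaw": 0,"jaw": 255},
    {"offset": [0.014,0.02,0],"yaw": 0,"jaw": 255},
  ],
)

```text
clock: 8.53
position: [0.5638, 0.0014, 0.1971]
ee_rot: [0.707, 0.017, -0.02, -0.707]
ft_force: [-1.0, -0.1, -1.6]
grip_width: 0.24
```

```bash
python3 - <<'E'
from h import *
o,W=crank()
E
```

```text
t 8.53 pos [0.5638 0.0014 0.1971] down [-0.0047 -0.0009 -1.    ] xhead 3.05 F [-0.9673 -0.124  -1.569 ] M [-0.006   0.0235 -0.0093] w 0.24
   s 0 w [-9.4  9.7]
   s 6 w [-12.6  12.8]
   s 12 w [-15.5  15.4]
   s 18 w [-16.8  16.5]
   s 24 w [-16.1  16.4]
tilt -33.63 side 0.45 A0 y 0.060918009213720994 end2axis 0.04468222488530193
socket end [0.5501 0.     0.1153] axis [ 0.5273 -0.0007  0.1003] crank z [-0.5494 -0.0209  0.8353]
sock rel tip in shaft xyz (mm) [np.float64(-12.5), np.float64(-0.1), np.float64(15.9)] end [np.float64(1.2), np.float64(-0.3), np.float64(15.5)] axis [np.float64(-26.2), np.float64(0.1), np.float64(16.3)]
shaft axes in tool: x [ 0.8164 -0.5775 -0.001 ] y [ 0.0008 -0.0006  1.    ] z [-0.5775 -0.8164 -0.0001]
```

>>> move_arm(
  increments=[
    {"offset": [0.0017,0.0025,0],"yaw": 0,"jaw": 255},
    {"offset": [0.0035,0.005,0],"yaw": 0,"jaw": 255},
    {"offset": [0.005,0.0075,0],"yaw": 0,"jaw": 255},
    {"offset": [0.007,0.01,0],"yaw": 0,"jaw": 255},
    {"offset": [0.0085,0.012,0],"yaw": 0,"jaw": 255},
    {"offset": [0.0095,0.0135,0],"yaw": 0,"jaw": 255},
    {"offset": [0.0095,0.0135,0],"yaw": 0,"jaw": 255},
  ],
)

```text
clock: 9.17
position: [0.5736, 0.0018, 0.184]
ee_rot: [0.707, 0.017, -0.02, -0.707]
ft_force: [-0.7, -0.9, 0.1]
grip_width: 0.243
```

```bash
python3 - <<'E'
from h import *
o,W=crank()
E
```

```text
t 9.17 pos [0.5736 0.0018 0.184 ] down [-0.0039 -0.0009 -1.    ] xhead 3.04 F [-0.6553 -0.9233  0.113 ] M [-0.1164  0.229   0.0387] w 0.243
   s 0 w [-9.9  9.7]
   s 6 w [-12.4  12.8]
   s 12 w [-15.5  15.4]
   s 18 w [-16.6  16.6]
   s 24 w [-15.9  15.9]
tilt -31.52 side 0.52 A0 y 0.05982846764747718 end2axis 0.04636299528479909
socket end [0.5578 0.0003 0.103 ] axis [ 0.5359 -0.0004  0.0897] crank z [-0.5192 -0.0179  0.8544]
sock rel tip in shaft xyz (mm) [np.float64(-12.4), np.float64(-0.2), np.float64(1.8)] end [np.float64(0.4), np.float64(-0.4), np.float64(1.0)] axis [np.float64(-25.2), np.float64(-0.0), np.float64(2.6)]
shaft axes in tool: x [ 0.8169 -0.5768 -0.001 ] y [ 0.0007 -0.0007  1.    ] z [-0.5768 -0.8169 -0.0001]
```

>>> move_arm(
  increments=[
    {"offset": [0,0,0],"yaw": 0,"jaw": 178},
    {"offset": [0,0,0],"yaw": 0,"jaw": 178},
    {"offset": [0,0.005,0],"yaw": 0,"jaw": 178},
    {"offset": [0.001,0.01,0],"yaw": 0,"jaw": 178},
    {"offset": [0.002,0.016,0],"yaw": 0,"jaw": 178},
    {"offset": [0.003,0.021,0],"yaw": 0,"jaw": 178},
    {"offset": [0.003,0.021,0],"yaw": 0,"jaw": 220},
    {"offset": [0.003,0.021,0],"yaw": 0,"jaw": 255},
    {"offset": [0.003,0.021,0],"yaw": 0,"jaw": 255},
    {"offset": [0.003,0.021,0],"yaw": 0,"jaw": 255},
  ],
  squeeze=40,
)

```text
clock: 10.05
position: [0.576, 0.0017, 0.1628]
ee_rot: [0.707, 0.017, -0.02, -0.707]
ft_force: [-1.3, -0.2, -2.6]
grip_width: 0.242
```

```bash
python3 - <<'E'
from h import *
o,W=crank();save(W,"w2.png",(190,150,370,330),3)
E
```

```text
t 10.05 pos [0.576  0.0017 0.1628] down [-0.005  -0.0011 -1.    ] xhead 3.03 F [-1.3155 -0.1851 -2.5627] M [-0.1788  0.1776 -0.0133] w 0.242
   s 0 w [-10.2   9.7]
   s 6 w [-12.3  13. ]
   s 12 w [-15.4  15.3]
   s 18 w [-16.7  16.5]
   s 24 w [-16.   15.7]
   s 30 w [-13.8  13.9]
tilt -31.58 side 0.24 A0 y 0.03558114023848566 end2axis 0.04968055123997483
socket end [ 0.5574 -0.0003  0.1043] axis [ 0.5383 -0.0004  0.0927] crank z [-0.5189 -0.0225  0.8545]
sock rel tip in shaft xyz (mm) [np.float64(-10.3), np.float64(-0.6), np.float64(3.0)] end [np.float64(0.8), np.float64(-1.0), np.float64(2.3)] axis [np.float64(-21.5), np.float64(-0.1), np.float64(3.7)]
shaft axes in tool: x [ 0.8163 -0.5777 -0.0009] y [ 0.0005 -0.0009  1.    ] z [-0.5777 -0.8163 -0.0004]
```

View pics/w2.png

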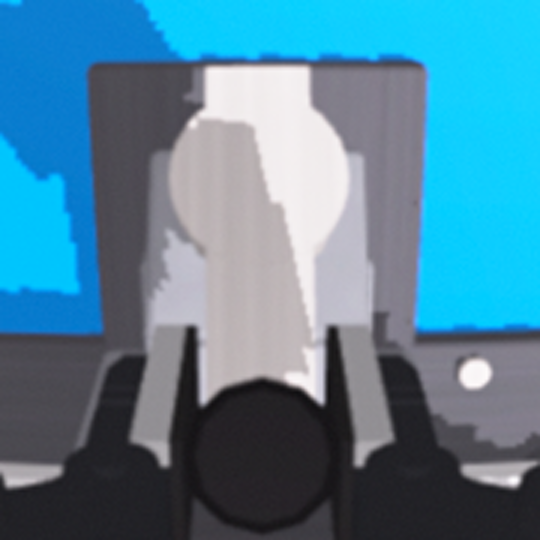

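>>> move_arm(
  increments=[
    {"offset": [0,0.001,-0.0087],"yaw": 0,"jaw": 255},
    {"offset": [-0.002,0.0025,-0.017],"yaw": 0,"jaw": 255},
    {"offset": [-0.005,0.005,-0.025],"yaw": 0,"jaw": 255},
    {"offset": [-0.009,0.0075,-0.032],"yaw": 0,"jaw": 255},
    {"offset": [-0.014,0.0115,-0.038],"yaw": 0,"jaw": 255},
    {"offset": [-0.02,0.0155,-0.043],"yaw": 0,"jaw": 255},
    {"offset": [-0.0265,0.02,-0.047],"yaw": 0,"jaw": 255},
    {"offset": [-0.0335,0.025,-0.049],"yaw": 0,"jaw": 255},
    {"offset": [-0.04,0.03,-0.05],"yaw": 0,"jaw": 255},
    {"offset": [-0.04,0.03,-0.05],"yaw": 0,"jaw": 255},
  ],
)

```text
clock: 10.93
position: [0.5374, -0.0536, 0.1338]
ee_rot: [0.708, 0.016, -0.019, -0.706]
ft_force: [-5.1, -6.6, 12.6]
grip_width: 0.238
```

```bash
cat >> h.py <<'E'
P0=np.array([.576,.0017,.1628])
def wind(degs,press=.001):
    o=stat();R=Rt(o)
    rel=o["position"]-P0+.05*XS
    print("now theta",np.degrees(np.arctan2(-rel@YS,rel@XS)).round(1),"r",np.hypot(rel@XS,rel@YS).round(4),"ax",(rel@ZS).round(4))
    yaw=np.degrees(np.arctan2(R[1,0],R[0,0]))-3
    print("yaw fix",yaw.round(1))
    for d in degs:
        a=np.radians(d);X=P0+.05*((np.cos(a)-1)*XS-np.sin(a)*YS)-press*ZS
        print(d,np.round(toff(o,X),4).tolist())
E
cat > meas.py <<'E'
from h import *
def heights():
    S=manip.camera("scene");T=manip.camera("top")
    for n,c in(("S",S),("T",T)):
        for q in("platform_edge","pointer_tip"):
            for d in manip.spot_point(c,q)[:2]:
                u,v=d["centre"];p=c["depth"][int(round(v))-1:int(round(v))+2,int(round(u))-1:int(round(u))+2]
                print(n,q,round(d["confidence"],2),np.round(d["centre"],1),world(c,u,v,np.median(p)))
    return S,T
E
python3 - <<'E'
from meas import *
wind([100,120,140,160,180,200,220,240,250])
heights()
W=manip.camera("wrist");save(W,"w3.png")
for q in("platform_edge","pointer_tip"): print(manip.spot_point(W,q)[:2])
E
```

```text
t 10.93 pos [ 0.5374 -0.0536  0.1338] down [-0.0043 -0.0025 -1.    ] xhead 2.85 F [-5.1112 -6.6089 12.6082] M [-1.043   1.1172  0.2263] w 0.238
now theta 90.6 r 0.0532 ax 0.0
yaw fix -0.1
100 [-0.0061, 0.0055, 0.004]
120 [-0.0194, 0.0149, 0.0099]
140 [-0.0303, 0.0226, 0.0211]
160 [-0.0374, 0.0276, 0.0361]
180 [-0.04, 0.0293, 0.0532]
200 [-0.0375, 0.0275, 0.0703]
220 [-0.0305, 0.0224, 0.0853]
240 [-0.0196, 0.0147, 0.0965]
250 [-0.0132, 0.0102, 0.1002]
S platform_edge 0.56 [240.1 275. ] [0.7054 0.0814 0.1131]
S pointer_tip 0.62 [246.2 267.7] [0.6814 0.0814 0.1152]
S pointer_tip 0.43 [252.  230.1] [0.5719 0.0113 0.0988]
T pointer_tip 0.44 [273.2 125. ] [0.7211 0.0899 0.0122]
[]
[]
```

```bash
python3 - <<'E'
from h import *
p=cv2.imread("pics/w3.png");a=cv2.resize(p[150:330,170:390],(484,396))
S=manip.camera("scene");u,v=map(int,proj(S,TIP+.03*ZS));b=cv2.resize(S["pixels"][v-36:v+36,u-28:u+28][:,:,::-1],(308,396),interpolation=cv2.INTER_CUBIC)
cv2.imwrite("pics/w3c.png",np.hstack([a,b]))
stat()
E
```

```text
t 11.43 pos [ 0.5383 -0.0535  0.1344] down [-0.0038 -0.0029 -1.    ] xhead 2.87 F [-6.4314 -6.6324 13.8505] M [-1.0044  1.2006  0.2459] w 0.245
```

View pics/w3c.png

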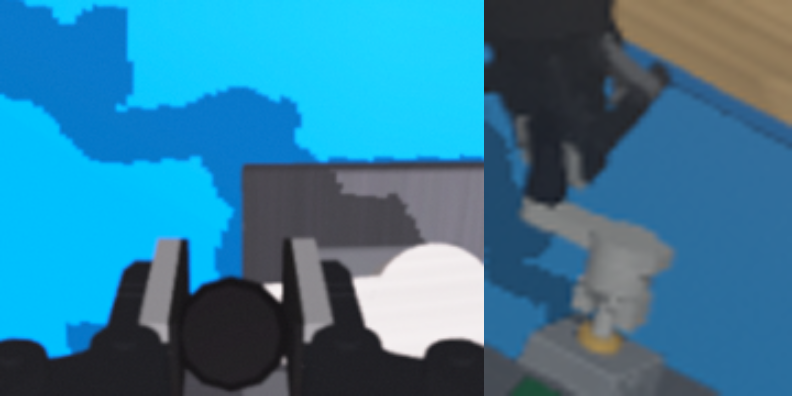

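The crank is on the shaft and turned to 90°. The side load shows the sleeve is held about 3° cocked, so I'll relax and regrip to relieve it.

>>> move_arm(
  increments=[
    {"offset": [0,0,0.001],"yaw": 0,"jaw": 180},
    {"offset": [0,0,0.001],"yaw": 0,"jaw": 178},
    {"offset": [-0.001,-0.001,0.001],"yaw": 0,"jaw": 178},
    {"offset": [-0.001,-0.001,0.001],"yaw": 0,"jaw": 178},
    {"offset": [-0.001,-0.001,0.001],"yaw": 0,"jaw": 220},
    {"offset": [-0.001,-0.001,0.001],"yaw": 0,"jaw": 255},
    {"offset": [-0.001,-0.001,0.001],"yaw": 0,"jaw": 255},
    {"offset": [-0.001,-0.001,0.001],"yaw": 0,"jaw": 255},
  ],
  squeeze=25,
)

```text
clock: 12.1
position: [0.5372, -0.0527, 0.1354]
ee_rot: [0.708, 0.016, -0.019, -0.706]
ft_force: [-2.7, -0.6, 3.8]
grip_width: 0.247
```

```bash
python3 - <<'E'
from h import *
o=stat();W=manip.camera("wrist");X,C,uv=wcloud(W,o)
sat=C.max(1).astype(int)-C.min(1)
m=(C.min(1)>110)&(sat<40)&(X[:,1]>0)&(X[:,1]<.06)&(X[:,2]>.025)&(X[:,2]<.08)&(np.abs(X[:,0])<.05)
A=X[m]
for _ in range(6):
    c=A.mean(0);n=np.linalg.svd(A-c,full_matrices=False)[2][2];e=np.abs((A-c)@n);A=A[e<max(.0015,2*np.median(e))]
n*=-np.sign(n[1]);n=Rt(o)@n
w=A@Rt(o).T+o["position"]
d=w-(TIP+.01*ZS)
print(len(A),"n",n,"tilt",np.degrees(np.arctan2(-n[0],n[2])),"side",np.degrees(n@YS),"hub top rel: ax",np.median(d@ZS),"x",np.percentile(d@XS,[1,99]),"y",np.percentile(d@YS,[1,99]))
E
```

```text
t 12.1 pos [ 0.5372 -0.0527  0.1354] down [-0.0041 -0.003  -1.    ] xhead 2.87 F [-2.6958 -0.5885  3.813 ] M [-0.1402  0.5488  0.0638] w 0.247
2548 n [-0.5565 -0.0405  0.8298] tilt 33.84772905963423 side -0.6501917829579867 hub top rel: ax 0.0009087833900327026 x [-0.0176  0.0085] y [-0.0202  0.0191]
```

```bash
cat >> h.py <<'E'
CC=np.array([.5346,-.0028,.1355])
def wind(degs,r=.05,C=CC):
    o=stat();rel=o["position"]-C
    print("theta",np.degrees(np.arctan2(-rel@YS,rel@XS)).round(1),"r",np.hypot(rel@XS,rel@YS).round(4),"ax",(rel@ZS).round(4))
    print("F shaft x,y,z",[round(float(o["ft_force"]@q),1) for q in(XS,YS,ZS)])
    for d in degs:
        a=np.radians(d);print(d,np.round(toff(o,C+r*(np.cos(a)*XS-np.sin(a)*YS)),4).tolist())
E
python3 -c "
from h import *
wind([105,125,145,165,185,205,225,245,260,270])"
```

```text
t 12.15 pos [ 0.5372 -0.0526  0.1354] down [-0.004 -0.003 -1.   ] xhead 2.87 F [-2.6002 -1.8046  4.1268] M [-0.0391  0.5869  0.1313] w 0.251
theta 90.1 r 0.0499 ax -0.0001
F shaft x,y,z [0.2, -1.7, 4.9]
105 [-0.0105, 0.0073, 0.0016]
125 [-0.0234, 0.0164, 0.009]
145 [-0.0335, 0.0235, 0.0212]
165 [-0.0395, 0.0276, 0.037]
185 [-0.0408, 0.0285, 0.0543]
205 [-0.0371, 0.0258, 0.071]
225 [-0.029, 0.02, 0.0853]
245 [-0.0174, 0.0118, 0.0952]
260 [-0.0073, 0.0046, 0.0992]
270 [-0.0002, -0.0004, 0.0999]
```

>>> move_arm(
  increments=[
    {"offset": [-0.0105,0.007,0.0015],"yaw": 0,"jaw": 255},
    {"offset": [-0.0235,0.0165,0.009],"yaw": 0,"jaw": 255},
    {"offset": [-0.0335,0.0235,0.021],"yaw": 0,"jaw": 255},
    {"offset": [-0.0395,0.0275,0.037],"yaw": 0,"jaw": 255},
    {"offset": [-0.041,0.0285,0.0545],"yaw": 0,"jaw": 255},
    {"offset": [-0.037,0.026,0.071],"yaw": 0,"jaw": 255},
    {"offset": [-0.029,0.02,0.0855],"yaw": 0,"jaw": 255},
    {"offset": [-0.0175,0.012,0.095],"yaw": 0,"jaw": 255},
    {"offset": [-0.0075,0.005,0.099],"yaw": 0,"jaw": 255},
    {"offset": [0,0,0.1],"yaw": 0,"jaw": 255},
  ],
)

```text
clock: 12.98
position: [0.5316, 0.0489, 0.1351]
ee_rot: [0.708, 0.016, -0.021, -0.706]
ft_force: [-6.1, 0.1, 4.9]
grip_width: 0.253
```

```bash
python3 -c "
from meas import *
wind([285,305,325,345,365,385,405,425,440,450])
heights()"
```

```text
t 12.98 pos [0.5316 0.0489 0.1351] down [-0.0067 -0.0026 -1.    ] xhead 2.98 F [-6.0822  0.1008  4.9021] M [-0.2653  1.5452 -0.1438] w 0.253
theta -90.5 r 0.0518 ax -0.0001
F shaft x,y,z [-2.2, 0.4, 7.5]
285 [0.0109, -0.0079, -0.0035]
305 [0.0237, -0.017, -0.0108]
325 [0.0337, -0.0241, -0.0231]
345 [0.0397, -0.0283, -0.0389]
365 [0.041, -0.0291, -0.0562]
385 [0.0373, -0.0265, -0.0729]
405 [0.0292, -0.0207, -0.0871]
425 [0.0176, -0.0124, -0.0971]
440 [0.0074, -0.0052, -0.101]
450 [0.0004, -0.0002, -0.1018]
S platform_edge 0.63 [242.5 275.2] [0.7011 0.085  0.1098]
S platform_edge 0.2 [249.2 232.3] [0.5773 0.005  0.09  ]
S pointer_tip 0.49 [246.6 267.4] [0.6798 0.0813 0.1145]
T pointer_tip 0.57 [271.8 127.2] [0.7133 0.0936 0.0188]
```

>>> move_arm(
  increments=[
    {"offset": [0.011,-0.008,-0.0035],"yaw": 0,"jaw": 255},
    {"offset": [0.0235,-0.017,-0.011],"yaw": 0,"jaw": 255},
    {"offset": [0.0335,-0.024,-0.023],"yaw": 0,"jaw": 255},
    {"offset": [0.0395,-0.0285,-0.039],"yaw": 0,"jaw": 255},
    {"offset": [0.041,-0.029,-0.056],"yaw": 0,"jaw": 255},
    {"offset": [0.037,-0.0265,-0.073],"yaw": 0,"jaw": 255},
    {"offset": [0.029,-0.0205,-0.087],"yaw": 0,"jaw": 255},
    {"offset": [0.0175,-0.0125,-0.097],"yaw": 0,"jaw": 255},
    {"offset": [0.0075,-0.005,-0.101],"yaw": 0,"jaw": 255},
    {"offset": [0.0005,0,-0.102],"yaw": 0,"jaw": 255},
  ],
)

```text
clock: 14.12
position: [0.5368, -0.0533, 0.1349]
ee_rot: [0.707, 0.016, -0.02, -0.707]
ft_force: [-0.8, -0.2, 6.6]
grip_width: 0.252
```

```bash
python3 - <<'E'
from meas import *
wind([465,485,505,525,545,565,585,605,620,630])
S=manip.camera("scene");T=manip.camera("top")
import pickle;pickle.dump({k:S[k] for k in("pixels","depth","intrinsics","R","t")},open("S.pkl","wb"));pickle.dump({k:T[k] for k in("pixels","depth","intrinsics","R","t")},open("T.pkl","wb"))
a=cv2.resize(S["pixels"][245:295,220:270],(400,400),interpolation=cv2.INTER_CUBIC)
b=cv2.resize(T["pixels"][100:150,250:300],(400,400),interpolation=cv2.INTER_CUBIC)
cv2.imwrite("pics/ptr.png",np.hstack([a,b])[:,:,::-1])
for n,c in(("S",S),("T",T)):
    P,C=cloud(c,[.66,-.05,.1],[.73,.05,.2]);print(n,"drive top z",np.percentile(P[:,2],[10,50,90]),len(P))
E
```

```text
t 14.12 pos [ 0.5368 -0.0533  0.1349] down [-0.0052 -0.0009 -1.    ] xhead 2.92 F [-0.8027 -0.24    6.6075] M [0.4672 0.0918 0.1772] w 0.252
theta 90.8 r 0.0506 ax -0.0003
F shaft x,y,z [3.1, -0.2, 5.9]
465 [-0.0102, 0.0069, 0.0022]
485 [-0.023, 0.016, 0.0096]
505 [-0.0331, 0.0231, 0.0218]
525 [-0.0391, 0.0273, 0.0376]
545 [-0.0403, 0.0281, 0.0549]
565 [-0.0367, 0.0255, 0.0716]
585 [-0.0286, 0.0198, 0.0859]
605 [-0.017, 0.0116, 0.0959]
620 [-0.0068, 0.0044, 0.0998]
630 [0.0003, -0.0007, 0.1006]
S drive top z [0.1254 0.1278 0.1299] 905
T drive top z [0.1247 0.1283 0.132 ] 989
```

View pics/ptr.png

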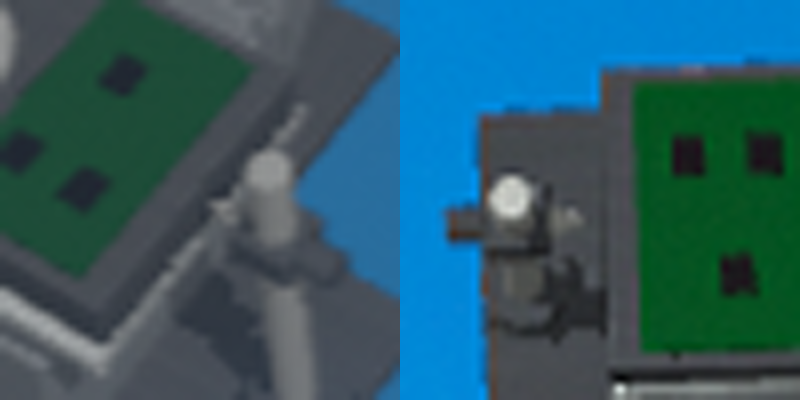

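Pointer tip at about S px (246.6,271) and T px (272.5,127.3).

```bash
python3 - <<'E'
from h import *
import pickle
S=pickle.load(open("S.pkl","rb"));T=pickle.load(open("T.pkl","rb"))
for a in([246.6,271.0],[246.6,270.5]):
  for b in([272.5,127.3],[272,127.3]): print(tri(S,a,T,b))
print([world(S,u,v,S["depth"][v,u]) for u,v in((246,271),(247,271),(247,270),(248,271),(246,270))])
print([world(T,u,v,T["depth"][v,u]) for u,v in((272,127),(271,127),(270,127),(272,128))])
E
```

```text
(array([0.6906, 0.0901, 0.1202]), [np.float64(0.0004690165964541078), np.float64(0.00046901659645424726)])
(array([0.6907, 0.0909, 0.1211]), [np.float64(7.17488767040396e-05), np.float64(7.174887670405142e-05)])
(array([0.6903, 0.09  , 0.122 ]), [np.float64(0.00043249365579746136), np.float64(0.0004324936557975455)])
(array([0.6904, 0.0909, 0.1229]), [np.float64(0.00010752012467363403), np.float64(0.00010752012467354639)])
[array([0.6856, 0.0833, 0.1072]), array([0.6927, 0.0943, 0.1269]), array([0.6907, 0.0927, 0.1272]), array([0.6928, 0.0978, 0.1302]), array([0.6919, 0.0905, 0.1269])]
[array([0.6897, 0.0908, 0.1294]), array([0.6896, 0.0935, 0.1295]), array([0.6901, 0.0962, 0.1269]), array([0.7125, 0.0931, 0.0116])]
```

>>> move_arm(
  increments=[
    {"offset": [-0.01,0.006,0.002],"yaw": 0,"jaw": 255},
    {"offset": [-0.023,0.0155,0.0095],"yaw": 0,"jaw": 255},
    {"offset": [-0.033,0.0225,0.0215],"yaw": 0,"jaw": 255},
    {"offset": [-0.039,0.027,0.0375],"yaw": 0,"jaw": 255},
    {"offset": [-0.0405,0.028,0.055],"yaw": 0,"jaw": 255},
    {"offset": [-0.0395,0.027,0.063],"yaw": 0,"jaw": 255},
    {"offset": [-0.0395,0.027,0.063],"yaw": 0,"jaw": 255},
  ],
)

```text
clock: 14.8
position: [0.4899, 0.0099, 0.1066]
ee_rot: [0.707, 0.014, -0.024, -0.707]
ft_force: [-18.7, 1.2, 5.5]
grip_width: 0.245
```

```bash
python3 -c "
from h import *
wind([570,590,610,630,650,670,690,710,725,735],r=.052)"
```

```text
t 14.8 pos [0.4899 0.0099 0.1066] down [-0.0155 -0.0011 -0.9999] xhead 3.08 F [-18.7423   1.2007   5.4756] M [ 0.2702  3.749  -0.0049] w 0.245
theta -164.1 r 0.0547 ax 0.0016
F shaft x,y,z [-12.1, 2.2, 15.2]
570 [0.0071, -0.0032, 0.011]
590 [0.0165, -0.01, 0.0248]
610 [0.0292, -0.0192, 0.0338]
630 [0.0436, -0.0296, 0.0369]
650 [0.058, -0.04, 0.0338]
670 [0.0707, -0.0492, 0.0247]
690 [0.0801, -0.056, 0.0109]
710 [0.085, -0.0596, -0.0061]
725 [0.0855, -0.06, -0.0197]
735 [0.0842, -0.059, -0.0286]
```

>>> move_arm(
  increments=[
    {"offset": [0.0045,-0.003,0.011],"yaw": 0,"jaw": 255},
    {"offset": [0.014,-0.0095,0.0245],"yaw": 0,"jaw": 255},
    {"offset": [0.0265,-0.0185,0.0335],"yaw": 0,"jaw": 255},
    {"offset": [0.041,-0.029,0.0365],"yaw": 0,"jaw": 255},
    {"offset": [0.0555,-0.0395,0.0335],"yaw": 0,"jaw": 255},
    {"offset": [0.068,-0.0485,0.0245],"yaw": 0,"jaw": 255},
    {"offset": [0.0775,-0.0555,0.011],"yaw": 0,"jaw": 255},
    {"offset": [0.0825,-0.059,-0.006],"yaw": 0,"jaw": 255},
    {"offset": [0.083,-0.0595,-0.0195],"yaw": 0,"jaw": 255},
    {"offset": [0.082,-0.0585,-0.0285],"yaw": 0,"jaw": 255},
  ],
)

```text
clock: 15.63
position: [0.5727, -0.0141, 0.1614]
ee_rot: [0.707, 0.012, -0.026, -0.707]
ft_force: [-3.1, 5.7, -13.9]
grip_width: 0.25
```

```bash
cat >> h.py <<'E'
C2=CC-.0025*XS+.001*ZS
def wind2(degs): return wind(degs,r=.0515,C=C2)
E
python3 -c "
from h import *
wind2([750,770,790,810,830,850,860,870])
S=manip.camera('scene')
P,C=cloud(S,[.66,-.05,.1],[.73,.05,.2]);print('drive top z',np.percentile(P[:,2],[10,50,90]),len(P))
"
```

```text
t 15.63 pos [ 0.5727 -0.0141  0.1614] down [-0.0208 -0.0011 -0.9998] xhead 3.09 F [ -3.0698   5.7455 -13.9443] M [1.3443 0.6267 0.0435] w 0.25
theta 15.4 r 0.0499 ax -0.0013
F shaft x,y,z [-10.3, 5.9, -9.8]
750 [-0.0036, 0.001, -0.0125]
770 [-0.0129, 0.0078, -0.0262]
790 [-0.0254, 0.0169, -0.0351]
810 [-0.0396, 0.0273, -0.0382]
830 [-0.0538, 0.0377, -0.035]
850 [-0.0663, 0.0469, -0.0261]
860 [-0.0714, 0.0506, -0.0197]
870 [-0.0756, 0.0537, -0.0124]
drive top z [0.1352 0.1375 0.1397] 908
```

>>> move_arm(
  increments=[
    {"offset": [-0.0035,0.001,-0.0125],"yaw": 0,"jaw": 255},
    {"offset": [-0.013,0.008,-0.026],"yaw": 0,"jaw": 255},
    {"offset": [-0.0255,0.017,-0.035],"yaw": 0,"jaw": 255},
    {"offset": [-0.0395,0.0275,-0.038],"yaw": 0,"jaw": 255},
    {"offset": [-0.054,0.0375,-0.035],"yaw": 0,"jaw": 255},
    {"offset": [-0.066,0.047,-0.026],"yaw": 0,"jaw": 255},
    {"offset": [-0.0715,0.0505,-0.0195],"yaw": 0,"jaw": 255},
    {"offset": [-0.0755,0.0535,-0.0125],"yaw": 0,"jaw": 255},
    {"offset": [-0.0755,0.0535,-0.0125],"yaw": 0,"jaw": 255},
  ],
)

```text
clock: 16.43
position: [0.4961, -0.0312, 0.1097]
ee_rot: [0.707, 0.011, -0.026, -0.706]
ft_force: [-4.3, -3.3, 3.1]
grip_width: 0.25
```

```bash
python3 - <<'E'
from h import *
wind2([880,900,920])
S=manip.camera("scene");T=manip.camera("top")
for n,c in(("S",S),("T",T)):
    P,C=cloud(c,[.66,-.05,.1],[.73,.05,.2]);print(n,"drive top z",np.percentile(P[:,2],[10,50,90]),len(P))
a=cv2.resize(S["pixels"][245:295,220:270],(400,400),interpolation=cv2.INTER_CUBIC)
b=cv2.resize(T["pixels"][100:150,250:300],(400,400),interpolation=cv2.INTER_CUBIC)
cv2.imwrite("pics/ptr2.png",np.hstack([a,b])[:,:,::-1])
W=manip.camera("wrist");cv2.imwrite("pics/w4.png",W["pixels"][:,:,::-1])
E
```

```text
t 16.43 pos [ 0.4961 -0.0312  0.1097] down [-0.021  -0.0017 -0.9998] xhead 3.06 F [-4.2694 -3.2893  3.1389] M [-0.7948  0.8144 -0.0042] w 0.25
theta 149.7 r 0.0521 ax 0.0008
F shaft x,y,z [-1.8, -3.1, 5.1]
880 [-0.0023, 0.0026, 0.0087]
900 [-0.0048, 0.0045, 0.0263]
920 [-0.0022, 0.0026, 0.0439]
S drive top z [0.1393 0.1418 0.1442] 911
T drive top z [0.139  0.1424 0.146 ] 1009
```

View pics/ptr2.png

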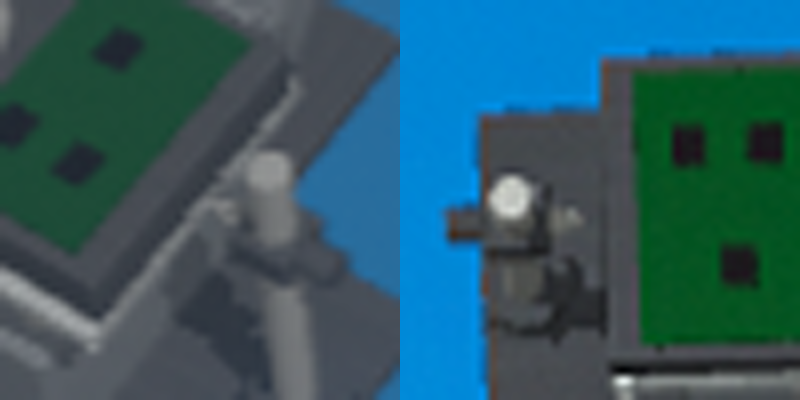

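Platform is now at about 117 mm. I'll release here and look at the pointer from close by with the wrist camera.

>>> move_arm(
  increments=[
    {"offset": [0,0,0],"yaw": 0,"jaw": 100},
    {"offset": [0,0,0],"yaw": 0,"jaw": 0},
    {"offset": [0,0,0],"yaw": 0,"jaw": 0},
    {"offset": [0,-0.02,0],"yaw": 0,"jaw": 0},
    {"offset": [0,-0.05,0],"yaw": 0,"jaw": 0},
    {"offset": [0,-0.085,0.005],"yaw": 0,"jaw": 100},
    {"offset": [0.02,-0.1,0.015],"yaw": 0,"jaw": 200},
    {"offset": [0.05,-0.1,0.025],"yaw": 0,"jaw": 255},
    {"offset": [0.085,-0.1,0.04],"yaw": 0,"jaw": 255},
    {"offset": [0.12,-0.1,0.05],"yaw": 0,"jaw": 255},
  ],
)

```text
clock: 17.42
position: [0.6177, 0.0268, 0.2083]
ee_rot: [-0.707, -0.013, 0.026, 0.707]
ft_force: [-0.3, 0.1, 0.5]
grip_width: 0.271
```

```bash
python3 -c "
from h import *
o=stat();print(toff(o,[.74,.02,.19]))"
```

```text
t 17.42 pos [0.6177 0.0268 0.2083] down [-0.0188 -0.0003 -0.9998] xhead 3.13 F [-0.3043  0.1352  0.5384] M [-0.0057 -0.0221  0.0024] w 0.271
[ 0.122   0.016  -0.0135]
```

>>> move_arm(
  increments=[
    {"offset": [0.035,0,-0.004],"yaw": 0,"jaw": 255},
    {"offset": [0.07,0.003,-0.008],"yaw": 0,"jaw": 255},
    {"offset": [0.1,0.01,-0.012],"yaw": 0,"jaw": 255},
    {"offset": [0.122,0.016,-0.014],"yaw": 0,"jaw": 255},
    {"offset": [0.122,0.016,-0.014],"yaw": 0,"jaw": 255},
    {"offset": [0.122,0.016,-0.014],"yaw": 0,"jaw": 255},
    {"offset": [0.122,0.016,-0.014],"yaw": 0,"jaw": 255},
  ],
)

```text
clock: 18.0
position: [0.7398, 0.0196, 0.1902]
ee_rot: [-0.707, -0.013, 0.026, 0.707]
ft_force: [-0.7, 0.5, 0.1]
grip_width: 0.001
```

```bash
cat > shot.py <<'E'
import sys,pickle
from h import *
n=sys.argv[1];o=stat();W=manip.camera("wrist")
print(W["intrinsics"][0],W["intrinsics"][1])
for q in("pointer_tip","platform_edge"):
    for d in manip.spot_point(W,q)[:2]:print(q,np.round(d["centre"],1),round(d["confidence"],2))
for d in manip.recognise(W,"pointer_tip")[:1]:print(d)
pickle.dump((o,{k:W[k] for k in("pixels","depth","intrinsics","mount")}),open(n+".pkl","wb"))
X,C,uv=wcloud(W,o);P=X@Rt(o).T+o["position"]
m=(P[:,0]>.66)&(P[:,0]<.73)&(np.abs(P[:,1])<.05)&(P[:,2]>.1)&(P[:,2]<.16);print("drive top",np.median(P[m],0),m.sum())
K=W["intrinsics"]
g=(Rt(o).T@(np.array([.69,.09,.122])-o["position"]));c=np.linalg.inv(W["mount"])@np.r_[g,1]
r=np.hypot(c[0],c[1]);t=np.arctan2(r,c[2]);print("expected px",K[0,2]+K[0,0]*t*c[0]/r,K[1,2]+K[1,1]*t*c[1]/r)
E
python3 shot.py A; python3 -c "
from h import *
o=manip.get_obs();print(toff(o,[.74,.17,.19]))"
```

```text
t 18.0 pos [0.7398 0.0196 0.1902] down [-0.0187 -0.0003 -0.9998] xhead 3.13 F [-0.704   0.5035  0.1217] M [0.0225 0.0037 0.0417] w 0.001
[325.1923   0.     276.8511] [  0.     325.1923 210.8044]
pointer_tip [388.8 172.8] 0.85
drive top [0.6929 0.0018 0.1421] 21509
expected px 391.9641209942782 168.21392508908573
[0.0086 0.0013 0.1499]
```

>>> move_arm(
  increments=[
    {"offset": [0,-0.01,0.03],"yaw": 0,"jaw": 255},
    {"offset": [0,-0.015,0.065],"yaw": 0,"jaw": 255},
    {"offset": [0.004,-0.015,0.1],"yaw": 0,"jaw": 255},
    {"offset": [0.008,-0.01,0.13],"yaw": 0,"jaw": 255},
    {"offset": [0.0085,0,0.15],"yaw": 0,"jaw": 255},
    {"offset": [0.0085,0,0.15],"yaw": 0,"jaw": 255},
    {"offset": [0.0085,0,0.15],"yaw": 0,"jaw": 255},
    {"offset": [0.0085,0,0.15],"yaw": 0,"jaw": 255},
  ],
)

```text
clock: 18.87
position: [0.7399, 0.1691, 0.1921]
ee_rot: [-0.707, -0.013, 0.025, 0.707]
ft_force: [0.4, -0.5, 0.4]
grip_width: -0.0
```

```bash
python3 shot.py B; python3 - <<'E'
import pickle,cv2,numpy as np
ims=[]
for n,(u,v) in(("A",(389,173)),("B",None) ):
    pass
A=pickle.load(open("A.pkl","rb"))[1]["pixels"];B=pickle.load(open("B.pkl","rb"))[1]["pixels"]
from h import *
o,W=pickle.load(open("B.pkl","rb"));K=W["intrinsics"]
c=np.linalg.inv(W["mount"])@np.r_[Rt(o).T@(np.array([.69,.09,.122])-o["position"]),1];r=np.hypot(c[0],c[1]);t=np.arctan2(r,c[2])
u,v=int(K[0,2]+K[0,0]*t*c[0]/r),int(K[1,2]+K[1,1]*t*c[1]/r)
f=lambda p,u,v:cv2.resize(p[v-35:v+35,u-35:u+35],(400,400),interpolation=cv2.INTER_CUBIC)
print("crop origins A",389-35,173-35,"B",u-35,v-35,"scale",400/70)
cv2.imwrite("pics/ab.png",np.hstack([f(A,389,173),f(B,u,v)])[:,:,::-1])
E
```

```text
t 18.87 pos [0.7399 0.1691 0.1921] down [-0.0167 -0.0002 -0.9999] xhead 3.11 F [ 0.4444 -0.5458  0.3544] M [ 0.0126 -0.0511 -0.0362] w -0.0
[325.1923   0.     276.8511] [  0.     325.1923 210.8044]
pointer_tip [154.  155.5] 0.8
platform_edge [152.  154.9] 0.87
{'bbox': [151.0, 137.9, 227.1, 171.0], 'confidence': 0.93}
drive top [0.6943 0.0122 0.1424] 8974
expected px 156.69886794974315 154.70280067517325Traceback (most recent call last):
  File "<stdin>", line 3, in <module>
TypeError: cannot unpack non-iterable NoneType object
```

```bash
cat > tw.py <<'E'
from h import *
import pickle
def wray(o,W,u,v):
    K=W["intrinsics"];a=(u-K[0,2])/K[0,0];b=(v-K[1,2])/K[1,1];r=np.hypot(a,b)
    d=np.array([np.sin(r)*a/r,np.sin(r)*b/r,np.cos(r)]);M=W["mount"];R=Rt(o)
    return o["position"]+R@M[:3,3],R@(M[:3,:3]@d)
def tri2(L):
    A=np.zeros((3,3));B=np.zeros(3)
    for o,r in L:P=np.eye(3)-np.outer(r,r);A+=P;B+=P@o
    X=np.linalg.solve(A,B);return X,[float(np.linalg.norm(np.cross(X-o,r))) for o,r in L]
E
python3 - <<'E'
from tw import *
a=pickle.load(open("A.pkl","rb"));b=pickle.load(open("B.pkl","rb"))
for pa,pb in(((388.8,172.8),(154,155.5)),((388.8,172.8),(152,155.5)),((387.8,172.8),(152,155.5))):
    print(pa,pb,tri2([wray(*a,*pa),wray(*b,*pb)]))
f=lambda p,u,v:cv2.resize(p[v-25:v+25,u-25:u+25],(400,400),interpolation=cv2.INTER_CUBIC)
cv2.imwrite("pics/ab.png",np.hstack([f(a[1]["pixels"],389,173),f(b[1]["pixels"],154,155)])[:,:,::-1])
for n,(o,W) in(("A",a),("B",b)):
    X,C,uv=wcloud(W,o);P=X@Rt(o).T+o["position"]
    m=(np.abs(P[:,0]-.692)<.012)&(P[:,1]>.06)&(P[:,1]<.105)&(P[:,2]>.095)&(P[:,2]<.16)
    for y in np.arange(.062,.104,.002):
        k=m&(np.abs(P[:,1]-y)<.001)
        if k.sum(): print(n,round(y,3),k.sum(),"zmax99",np.percentile(P[k,2],[1,50,99]))
E
```

```text
(388.8, 172.8) (154, 155.5) (array([0.6918, 0.0881, 0.1222]), [0.0012733602711335703, 0.0012733602711334463])
(388.8, 172.8) (152, 155.5) (array([0.6915, 0.0874, 0.124 ]), [0.0012519962713430808, 0.0012519962713431804])
(387.8, 172.8) (152, 155.5) (array([0.6917, 0.0871, 0.1232]), [0.001285569959892598, 0.0012855699598928638])
A 0.062 151 zmax99 [0.1412 0.1426 0.1438]
A 0.064 140 zmax99 [0.1413 0.1427 0.1439]
A 0.066 141 zmax99 [0.1413 0.1427 0.144 ]
A 0.068 141 zmax99 [0.1414 0.1426 0.144 ]
A 0.07 146 zmax99 [0.141  0.1426 0.1445]
A 0.072 95 zmax99 [0.1399 0.142  0.1435]
A 0.074 139 zmax99 [0.139  0.1406 0.1419]
A 0.076 132 zmax99 [0.1396 0.1407 0.142 ]
A 0.078 137 zmax99 [0.1394 0.1406 0.1426]
A 0.08 126 zmax99 [0.1389 0.1407 0.1419]
A 0.082 77 zmax99 [0.1386 0.1401 0.1415]
A 0.084 2 zmax99 [0.1393 0.1394 0.1394]
A 0.088 1 zmax99 [0.1269 0.1269 0.1269]
A 0.09 21 zmax99 [0.1238 0.1256 0.1273]
A 0.092 24 zmax99 [0.1234 0.1262 0.1283]
A 0.094 41 zmax99 [0.1238 0.1269 0.129 ]
A 0.096 44 zmax99 [0.1242 0.1275 0.1298]
A 0.098 58 zmax99 [0.1241 0.1281 0.1302]
A 0.1 104 zmax99 [0.1197 0.1283 0.1313]
A 0.102 158 zmax99 [0.1194 0.1301 0.1322]
B 0.062 109 zmax99 [0.1412 0.1428 0.1444]
B 0.064 102 zmax99 [0.1414 0.1428 0.1442]
B 0.066 110 zmax99 [0.1414 0.1427 0.144 ]
B 0.068 104 zmax99 [0.1412 0.1428 0.1443]
B 0.07 119 zmax99 [0.1406 0.1429 0.1443]
B 0.072 177 zmax99 [0.1392 0.1416 0.1441]
B 0.074 113 zmax99 [0.1393 0.1408 0.142 ]
B 0.076 112 zmax99 [0.1392 0.1408 0.1424]
B 0.078 113 zmax99 [0.1392 0.1409 0.1424]
B 0.08 121 zmax99 [0.1394 0.1407 0.1423]
B 0.082 547 zmax99 [0.1096 0.1291 0.1419]
B 0.084 242 zmax99 [0.1137 0.1308 0.1404]
B 0.09 11 zmax99 [0.1248 0.1257 0.1274]
B 0.092 15 zmax99 [0.1254 0.1266 0.1276]
B 0.094 12 zmax99 [0.1243 0.1269 0.1287]
B 0.096 9 zmax99 [0.1252 0.1269 0.1279]
B 0.098 9 zmax99 [0.1243 0.1264 0.1288]
B 0.1 4 zmax99 [0.1271 0.1274 0.1291]
B 0.102 20 zmax99 [0.1295 0.131  0.1323]
```

View pics/ab.png

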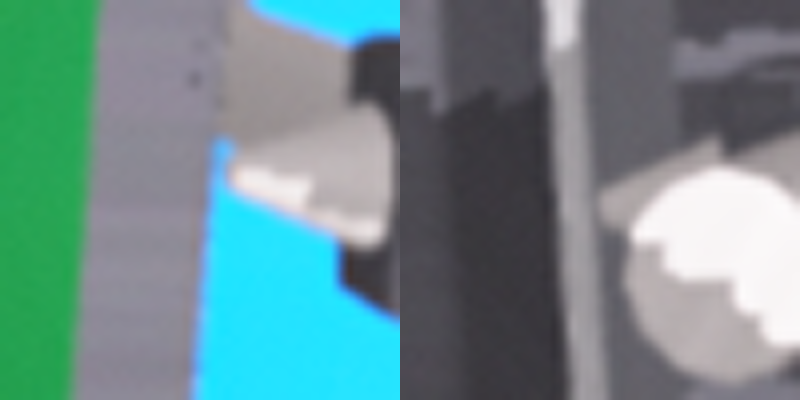

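```bash
python3 - <<'E'
from tw import *
a=pickle.load(open("A.pkl","rb"));b=pickle.load(open("B.pkl","rb"))
for pa,pb in(((392.1,169.8),(153.6,155.2)),((391.6,169.8),(153.6,155.2)),((392.1,170.3),(154.1,155.2)),((392.1,169.8),(153.1,155.2))):
    print(pa,pb,tri2([wray(*a,*pa),wray(*b,*pb)]))
o,W=b;K=W["intrinsics"]
X,C,uv=wcloud(W,o);P=X@Rt(o).T+o["position"]
for row in(130,143,150,156,163,170):
    k=(uv[:,1]==row)&(uv[:,0]>=138)&(uv[:,0]<=158)
    print("row",row);print(np.c_[uv[k,0],C[k].mean(1).round(),(P[k]*1e3).round(1)].tolist() if row in(156,143) else "")
E
```

```text
(392.1, 169.8) (153.6, 155.2) (array([0.6902, 0.089 , 0.1251]), [0.00031899065682395564, 0.00031899065682408433])
(391.6, 169.8) (153.6, 155.2) (array([0.6903, 0.0889, 0.1247]), [0.0003341318790088423, 0.00033413187900885056])
(392.1, 170.3) (154.1, 155.2) (array([0.6904, 0.0892, 0.1247]), [0.0004781837558245081, 0.0004781837558246216])
(392.1, 169.8) (153.1, 155.2) (array([0.6902, 0.0889, 0.1255]), [0.00031592703514665243, 0.0003159270351463409])
row 130

row 143
[[138.0, 58.0, 681.2, 82.4, 134.4], [139.0, 57.0, 681.3, 82.7, 133.5], [140.0, 60.0, 681.6, 81.9, 130.2], [141.0, 66.0, 681.7, 82.2, 129.4], [142.0, 64.0, 681.9, 82.2, 127.8], [143.0, 61.0, 681.9, 83.0, 127.8], [144.0, 58.0, 682.2, 82.4, 125.0], [145.0, 55.0, 682.4, 82.4, 123.3], [146.0, 57.0, 682.6, 82.2, 121.0], [147.0, 81.0, 682.7, 82.6, 120.3], [148.0, 129.0, 683.1, 81.5, 115.9], [149.0, 154.0, 683.3, 81.8, 114.8], [150.0, 157.0, 683.6, 81.4, 112.0], [151.0, 149.0, 683.7, 81.6, 110.7], [152.0, 118.0, 690.4, 57.1, 47.1], [153.0, 102.0, 690.6, 57.0, 44.5], [154.0, 98.0, 690.8, 57.5, 43.3], [155.0, 99.0, 691.3, 56.5, 38.1]
[... 184 characters left out ...]
, 135.2], [140.0, 60.0, 689.4, 82.9, 132.9], [141.0, 59.0, 689.8, 82.4, 130.1], [142.0, 58.0, 689.9, 82.7, 129.3], [143.0, 59.0, 690.1, 82.8, 127.9], [144.0, 60.0, 690.3, 83.0, 126.6], [145.0, 60.0, 690.5, 82.9, 124.8], [146.0, 57.0, 690.8, 82.9, 123.0], [147.0, 57.0, 690.9, 83.2, 122.0], [148.0, 93.0, 691.3, 82.8, 119.5], [149.0, 155.0, 691.8, 82.2, 116.1], [150.0, 164.0, 692.0, 82.2, 114.4], [151.0, 160.0, 692.3, 82.2, 112.6], [152.0, 149.0, 692.7, 81.8, 109.8], [153.0, 133.0, 702.1, 57.3, 45.7], [154.0, 156.0, 690.2, 89.8, 126.4], [155.0, 167.0, 690.0, 90.9, 127.5], [156.0, 167.0, 690.3, 90.9, 125.7], [157.0, 168.0, 690.0, 92.3, 127.5], [158.0, 176.0, 690.1, 92.8, 127.0]]
row 163

row 170
```

Tip seen at A px (392,170) and B px (153.6,155). That triangulates to z ≈ 125 mm with a 0.3 mm residual, y 7 mm from the edge as specified. Platform ≈ 117–118 mm, so roughly 7–8 mm is left. Going back to the grip.

```bash
python3 -c "
from h import *
o=stat();print(toff(o,[.497,-.031,.20]),toff(o,[.62,.06,.215]))
S=manip.camera('top')
for d in manip.spot_point(S,'crank_grip')[:4]:
    print(np.round(d['centre'],1),atz(S,*d['centre'],.11))"
```

```text
t 19.07 pos [0.7403 0.1685 0.1921] down [-0.0165  0.0002 -0.9999] xhead 3.04 F [ 0.4778 -0.1241  0.0105] M [ 0.0369  0.0565 -0.0142] w 0.001
[-0.2536 -0.004  -0.1863] [-0.1262 -0.021  -0.102 ]
[317.2 199.1] [ 0.5029 -0.0327  0.11  ]
[162.4 281.7] [0.277  0.3719 0.11  ]
[211.2 274.3] [0.2987 0.2439 0.11  ]
```

>>> move_arm(
  increments=[
    {"offset": [-0.03,-0.02,-0.02],"yaw": 0,"jaw": 255},
    {"offset": [-0.06,-0.025,-0.045],"yaw": 0,"jaw": 255},
    {"offset": [-0.09,-0.025,-0.07],"yaw": 0,"jaw": 255},
    {"offset": [-0.12,-0.025,-0.095],"yaw": 0,"jaw": 200},
    {"offset": [-0.15,-0.025,-0.115],"yaw": 0,"jaw": 100},
    {"offset": [-0.18,-0.025,-0.135],"yaw": 0,"jaw": 50},
    {"offset": [-0.21,-0.02,-0.155],"yaw": 0,"jaw": 50},
    {"offset": [-0.235,-0.015,-0.175],"yaw": 0,"jaw": 50},
    {"offset": [-0.254,-0.004,-0.186],"yaw": 0,"jaw": 50},
    {"offset": [-0.254,-0.004,-0.186],"yaw": 0,"jaw": 50},
  ],
)

```text
clock: 20.0
position: [0.493, -0.0338, 0.1987]
ee_rot: [-0.706, -0.01, 0.024, 0.707]
ft_force: [0.1, -1.1, -1.0]
grip_width: 0.805
```

```bash
python3 -c "
from h import *
o=stat();print(toff(o,[.497,-.0312,.1097]))"
```

```text
t 20.0 pos [ 0.493  -0.0338  0.1987] down [-0.0191  0.0012 -0.9998] xhead 2.78 F [ 0.1189 -1.0871 -0.9873] M [ 0.0225 -0.0349 -0.0028] w 0.805
[0.0058 0.0889 0.0022]
```

>>> move_arm(
  increments=[
    {"offset": [0.005,0.025,0.002],"yaw": 0,"jaw": 50},
    {"offset": [0.006,0.055,0.002],"yaw": 0,"jaw": 50},
    {"offset": [0.006,0.08,0.002],"yaw": 0,"jaw": 80},
    {"offset": [0.006,0.089,0.002],"yaw": 0,"jaw": 130},
    {"offset": [0.006,0.089,0.002],"yaw": 0,"jaw": 180},
    {"offset": [0.006,0.089,0.002],"yaw": 0,"jaw": 255},
    {"offset": [0.006,0.089,0.002],"yaw": 0,"jaw": 255},
    {"offset": [0.006,0.089,0.002],"yaw": 0,"jaw": 255},
    {"offset": [0.006,0.089,0.002],"yaw": 0,"jaw": 255},
  ],
  squeeze=25,
)

```text
clock: 20.75
position: [0.4977, -0.0317, 0.1106]
ee_rot: [-0.706, -0.011, 0.023, 0.707]
ft_force: [-1.5, -2.3, -1.6]
grip_width: 0.243
```

```bash
python3 -c "
from h import *
wind2([870,890,910,930,950,970,990,1010,1030,1050])"
```

```text
t 20.75 pos [ 0.4977 -0.0317  0.1106] down [-0.0177  0.0013 -0.9998] xhead 2.76 F [-1.4591 -2.2848 -1.6048] M [-0.5913  0.1601 -0.09  ] w 0.243
theta 148.1 r 0.051 ax 0.0006
F shaft x,y,z [-2.2, -2.2, -0.4]
870 [-0.0007, 0.0013, 0.0012]
890 [-0.0058, 0.0049, 0.018]
910 [-0.0058, 0.005, 0.0359]
930 [-0.001, 0.0014, 0.0527]
950 [0.0083, -0.0053, 0.0664]
970 [0.0208, -0.0144, 0.0755]
990 [0.035, -0.0248, 0.0787]
1010 [0.0493, -0.0351, 0.0756]
1030 [0.0618, -0.0442, 0.0668]
1050 [0.0712, -0.051, 0.0531]
```

>>> move_arm(
  increments=[
    {"offset": [-0.006,0.004,0.018],"yaw": 0,"jaw": 255},
    {"offset": [-0.006,0.005,0.036],"yaw": 0,"jaw": 255},
    {"offset": [-0.001,0.0015,0.0525],"yaw": 0,"jaw": 255},
    {"offset": [0.0085,-0.0055,0.0665],"yaw": 0,"jaw": 255},
    {"offset": [0.021,-0.0145,0.0755],"yaw": 0,"jaw": 255},
    {"offset": [0.035,-0.025,0.0785],"yaw": 0,"jaw": 255},
    {"offset": [0.0495,-0.035,0.0755],"yaw": 0,"jaw": 255},
    {"offset": [0.062,-0.044,0.067],"yaw": 0,"jaw": 255},
    {"offset": [0.071,-0.051,0.053],"yaw": 0,"jaw": 255},
    {"offset": [0.071,-0.051,0.053],"yaw": 0,"jaw": 255},
  ],
)

```text
clock: 21.58
position: [0.5686, 0.0228, 0.162]
ee_rot: [-0.706, -0.011, 0.022, 0.707]
ft_force: [-1.7, 0.9, 2.7]
grip_width: 0.25
```

```bash
python3 -c "
from h import *
wind2([1060,1070,1080,1100])
S=manip.camera('scene');T=manip.camera('top')
for c in(S,T):
    P,C=cloud(c,[.66,-.05,.1],[.73,.05,.2]);print('drive top z',np.percentile(P[:,2],[10,50,90]),len(P))
"
```

```text
t 21.58 pos [0.5686 0.0228 0.162 ] down [-0.0153  0.0012 -0.9999] xhead 2.64 F [-1.7141  0.856   2.7239] M [0.3658 0.173  0.0337] w 0.25
theta -27.0 r 0.0523 ax 0.0005
F shaft x,y,z [0.2, 0.9, 3.2]
1060 [0.0018, -0.0007, -0.0062]
1070 [0.0037, -0.0021, -0.0148]
1080 [0.0044, -0.0025, -0.0238]
1100 [0.002, -0.0007, -0.0414]
drive top z [0.1456 0.1479 0.1501] 927
drive top z [0.145  0.1487 0.1521] 448
```

>>> move_arm(
  increments=[
    {"offset": [0,0,0],"yaw": 0,"jaw": 170},
    {"offset": [0,0,0],"yaw": 0,"jaw": 100},
    {"offset": [0,0,0],"yaw": 0,"jaw": 50},
    {"offset": [0,-0.02,0],"yaw": 0,"jaw": 50},
    {"offset": [0,-0.05,0.01],"yaw": 0,"jaw": 50},
    {"offset": [0,-0.08,0.03],"yaw": 0,"jaw": 100},
    {"offset": [0.01,-0.09,0.065],"yaw": 0,"jaw": 180},
    {"offset": [0.03,-0.09,0.1],"yaw": 0,"jaw": 255},
    {"offset": [0.05,-0.09,0.135],"yaw": 0,"jaw": 255},
    {"offset": [0.075,-0.09,0.165],"yaw": 0,"jaw": 255},
  ],
)

```text
clock: 22.52
position: [0.6356, 0.1969, 0.2509]
ee_rot: [-0.705, -0.012, 0.023, 0.708]
ft_force: [0.1, 0.6, 0.2]
grip_width: 0.09
```

```bash
python3 -c "
from h import *
o=stat();print(toff(o,[.73,.22,.20]),toff(o,[.73,.22,.13]))
S=manip.camera('top')
for d in manip.spot_point(S,'crank_grip')[:4]:
    print(np.round(d['centre'],1),atz(S,*d['centre'],.16))"
```

```text
t 22.52 pos [0.6356 0.1969 0.2509] down [-0.0156  0.004  -0.9999] xhead 2.87 F [0.1381 0.6033 0.2371] M [-0.008  -0.0109  0.0287] w 0.09
[0.0962 0.0495 0.0181] [0.0973 0.1195 0.0178]
[213.7 273.5] [0.3046 0.231  0.16  ]
[285.3 187.5] [0.5273 0.0531 0.16  ]
```

>>> move_arm(
  increments=[
    {"offset": [0.035,0.005,0.006],"yaw": 0,"jaw": 255},
    {"offset": [0.07,0.02,0.012],"yaw": 0,"jaw": 255},
    {"offset": [0.096,0.05,0.018],"yaw": 0,"jaw": 255},
    {"offset": [0.097,0.085,0.018],"yaw": 0,"jaw": 255},
    {"offset": [0.097,0.11,0.018],"yaw": 0,"jaw": 255},
    {"offset": [0.097,0.12,0.018],"yaw": 0,"jaw": 255},
    {"offset": [0.097,0.12,0.018],"yaw": 0,"jaw": 255},
    {"offset": [0.097,0.12,0.018],"yaw": 0,"jaw": 255},
  ],
)

```text
clock: 23.28
position: [0.7297, 0.2248, 0.127]
ee_rot: [-0.706, -0.014, 0.026, 0.708]
ft_force: [0.3, -0.8, 1.2]
grip_width: -0.001
```

```bash
sed -i 's/.12\]*)-o\["position"\]/&/; s/\.69,\.09,\.122/.69,.089,.125/' shot.py; python3 shot.py D; python3 - <<'E'
from tw import *
o,W=pickle.load(open("D.pkl","rb"))
X,C,uv=wcloud(W,o);P=X@Rt(o).T+o["position"]
K=W["intrinsics"]
c=np.linalg.inv(W["mount"])@np.r_[Rt(o).T@(np.array([.69,.089,.125])-o["position"]),1];r=np.hypot(c[0],c[1]);t=np.arctan2(r,c[2])
u,v=int(K[0,2]+K[0,0]*t*c[0]/r),int(K[1,2]+K[1,1]*t*c[1]/r);print(u,v)
u0=max(0,u-30);v0=max(0,v-22);p=W["pixels"][v0:v0+50,u0:u0+66];cv2.imwrite("pics/d.png",cv2.resize(p,None,fx=12,fy=12,interpolation=cv2.INTER_CUBIC)[:,:,::-1]);print("origin",u0,v0)
for row in(v-6,v,v+6):
    k=(uv[:,1]==row)&(uv[:,0]>=u-18)&(uv[:,0]<=u+12);print(row,np.c_[uv[k,0],C[k].mean(1).round(),(P[k]*1e3).round(1)].tolist())
E
```

```text
t 23.28 pos [0.7297 0.2248 0.127 ] down [-0.018   0.003  -0.9998] xhead 3.22 F [ 0.3082 -0.8251  1.2446] M [-0.0041 -0.0414 -0.0025] w -0.001
[325.1923   0.     276.8511] [  0.     325.1923 210.8044]
pointer_tip [ 16.4 195.3] 0.57
platform_edge [ 15.5 195.9] 0.91
{'bbox': [22.2, 168.8, 96.3, 217.2], 'confidence': 0.79}
drive top [nan nan nan] 0
expected px 19.606932337317403 193.9967444144372
19 193
origin 0 171
187 [[1.0, 55.0, 684.8, 81.4, 131.6], [2.0, 56.0, 684.8, 81.9, 131.4], [3.0, 55.0, 684.9, 82.4, 131.1], [4.0, 55.0, 684.7, 84.0, 131.7], [5.0, 56.0, 685.2, 82.6, 129.7], [6.0, 56.0, 685.6, 81.9, 128.3], [7.0, 57.0, 685.8, 82.0, 127.6], [8.0, 58.0, 685.6, 83.4, 128.1], [9.0, 57.0, 686.3, 81.3, 125.4], [10.0, 54.0, 686.5, 81.4, 124.7], [11.0, 62.0, 686.3, 82.9, 125.3], [12.0, 114.0, 687.0, 81.1, 122.8], [13.0, 167.0, 687.0, 81.9, 122.7], [14.0, 163.0, 687.3, 81.2, 121.2], [15.0, 158.0, 687.1, 83.0, 122.1], [16.0, 156.0, 687.3, 83.0, 121.3], [17.0, 155.0, 687.8, 81.9, 119.4], [18.0, 155.0, 688.2, 81.2, 117.9], [19.0, 154.0, 688.4, 81.2, 117.1], [20.0, 154.0, 688.3, 82.1, 117.1],
[... 844 characters left out ...]
81.6, 122.3], [15.0, 152.0, 682.3, 111.4, 149.9], [16.0, 147.0, 682.2, 112.0, 149.9], [17.0, 146.0, 682.0, 113.6, 150.8], [18.0, 146.0, 682.3, 113.0, 149.5], [19.0, 143.0, 682.1, 114.2, 150.1], [20.0, 144.0, 682.3, 114.3, 149.5], [21.0, 142.0, 682.4, 114.5, 149.1], [22.0, 143.0, 682.3, 115.3, 149.2], [23.0, 142.0, 682.9, 113.9, 147.2], [24.0, 142.0, 682.3, 116.6, 149.3], [25.0, 142.0, 682.8, 115.5, 147.5], [26.0, 142.0, 682.9, 115.6, 146.9], [27.0, 143.0, 683.5, 114.4, 145.0], [28.0, 143.0, 683.4, 115.3, 145.3], [29.0, 143.0, 683.3, 116.1, 145.4], [30.0, 144.0, 682.9, 117.9, 146.6], [31.0, 144.0, 683.6, 116.2, 144.1]]
  return _methods._mean(a, axis=axis, dtype=dtype,
  ret = um.true_divide(
```

View pics/d.png

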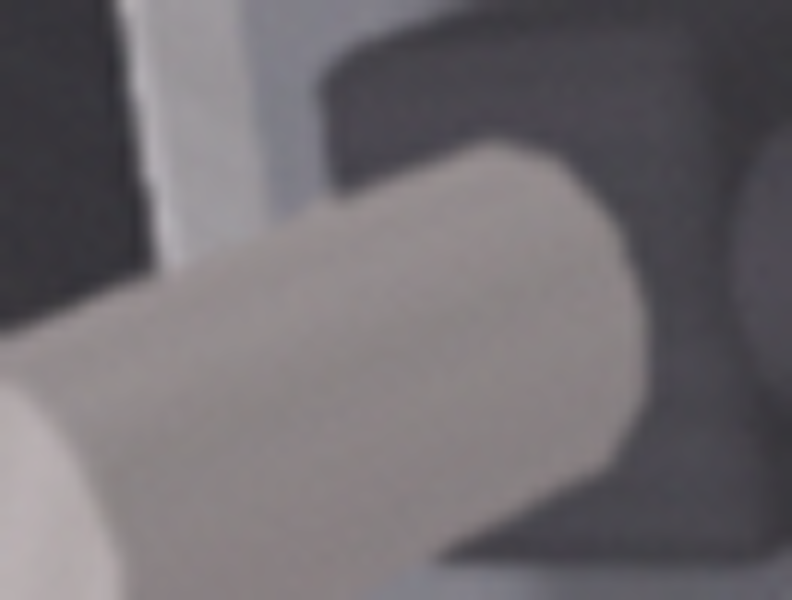

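The post hides the tip in this view, but the platform's upper edge measures z ≈ 123.2 mm, matching the turn count. Tip at ≈ 125 mm, so about 1.9 mm (55–60°) remains. I'll locate the grip and take it again.

```bash
python3 - <<'E'
from h import *
T=manip.camera('top');S=manip.camera('scene')
pt=manip.spot_point(T,'crank_grip')[:3];ps=manip.spot_point(S,'crank_grip')[:4]
for z in(.13,.14,.15):
    print(z,[atz(T,*d['centre'],z)[:2].round(4) for d in pt])
print([ (d['centre'],round(d['confidence'],2)) for d in ps])
best=[d for d in pt if abs(d['centre'][0]-285)<12][0]
for d in ps: print(tri(T,best['centre'],S,d['centre']))
P,C=cloud(T,[.47,-.08,.125],[.6,.09,.2]);k=C.max(1)<60;print("dark cluster",P[k].mean(0),k.sum(),"top",P[k][P[k][:,2]>np.percentile(P[k][:,2],60)].mean(0))
c=C2-.004*ZS
for th in(260,270,280,290,300,310):
    a=np.radians(th);print(th,c+.05*(np.cos(a)*XS-np.sin(a)*YS))
o=stat();print(toff(o,[.535,.05,.23]))
P,C=cloud(S,[.66,-.05,.1],[.73,.05,.2]);print('drive top z',np.percentile(P[:,2],[10,50,90]),len(P))
E
```

```text
0.13 [array([0.5371, 0.0532]), array([0.2704, 0.3625])]
0.14 [array([0.5361, 0.0533]), array([0.2713, 0.3602])]
0.15 [array([0.535 , 0.0534]), array([0.2723, 0.358 ])]
[([377.5, 214.0], 0.94), ([421.6, 217.7], 0.6)]
(array([0.4914, 0.1784, 0.2622]), [np.float64(0.1281042638760501), np.float64(0.1281042638760501)])
(array([0.4955, 0.2263, 0.3305]), [np.float64(0.1726550392486359), np.float64(0.1726550392486358)])
dark cluster [0.531  0.0525 0.1397] 93 top [0.5267 0.0534 0.1463]
260 [0.5246 0.046  0.1266]
270 [0.5317 0.0471 0.1316]
280 [0.5388 0.0467 0.1366]
290 [0.5458 0.0448 0.1414]
300 [0.5525 0.0415 0.1459]
310 [0.5586 0.0368 0.15  ]
t 23.68 pos [0.7298 0.2247 0.1266] down [-0.0178  0.0032 -0.9998] xhead 3.22 F [-0.748   0.5082  1.157 ] M [-0.0251 -0.0077 -0.0004] w 0.0
[-0.2061 -0.1005 -0.1631]
drive top z [0.1456 0.148  0.1503] 922
```

>>> move_arm(
  increments=[
    {"offset": [-0.01,-0.035,0],"yaw": 0,"jaw": 255},
    {"offset": [-0.03,-0.07,-0.005],"yaw": 0,"jaw": 255},
    {"offset": [-0.055,-0.1,-0.015],"yaw": 0,"jaw": 255},
    {"offset": [-0.08,-0.105,-0.035],"yaw": 0,"jaw": 200},
    {"offset": [-0.105,-0.105,-0.06],"yaw": 0,"jaw": 100},
    {"offset": [-0.13,-0.105,-0.085],"yaw": 0,"jaw": 50},
    {"offset": [-0.155,-0.105,-0.11],"yaw": 0,"jaw": 50},
    {"offset": [-0.18,-0.105,-0.135],"yaw": 0,"jaw": 50},
    {"offset": [-0.2,-0.1,-0.158],"yaw": 0,"jaw": 50},
    {"offset": [-0.206,-0.1,-0.163],"yaw": 0,"jaw": 50},
  ],
)

```text
clock: 24.52
position: [0.5328, 0.0454, 0.2297]
ee_rot: [-0.706, -0.012, 0.024, 0.708]
ft_force: [0.4, -1.5, -0.2]
grip_width: 0.804
```

```bash
python3 - <<'E'
from h import *
o=stat();print(toff(o,[.535,.0505,.138]))
W=manip.camera('wrist')
for d in manip.spot_point(W,'crank_grip')[:2]:
    u,v=d['centre'];X,C,uv=wcloud(W,o);k=(abs(uv[:,0]-u)<5)&(abs(uv[:,1]-v)<5);print(d, np.median((X@Rt(o).T+o['position'])[k],0))
E
```

```text
t 24.52 pos [0.5328 0.0454 0.2297] down [-0.0181  0.0033 -0.9998] xhead 2.93 F [ 0.426  -1.481  -0.1841] M [-0.0338 -0.0885  0.0062] w 0.804
[0.0041 0.0916 0.0046]
{'centre': [286.5, 219.4], 'confidence': 0.9} [0.5252 0.0523 0.1476]
```

>>> move_arm(
  increments=[
    {"offset": [0.004,0.025,0.005],"yaw": 0,"jaw": 50},
    {"offset": [0.004,0.055,0.005],"yaw": 0,"jaw": 50},
    {"offset": [0.004,0.08,0.0055],"yaw": 0,"jaw": 80},
    {"offset": [0.004,0.093,0.0055],"yaw": 0,"jaw": 130},
    {"offset": [0.004,0.093,0.0055],"yaw": 0,"jaw": 180},
    {"offset": [0.004,0.093,0.0055],"yaw": 0,"jaw": 255},
    {"offset": [0.004,0.093,0.0055],"yaw": 0,"jaw": 255},
    {"offset": [0.004,0.093,0.0055],"yaw": 0,"jaw": 255},
    {"offset": [0.004,0.093,0.0055],"yaw": 0,"jaw": 255},
  ],
  squeeze=25,
)

```text
clock: 25.37
position: [0.5375, 0.054, 0.1384]
ee_rot: [-0.705, -0.013, 0.024, 0.708]
ft_force: [0.7, -4.9, -0.4]
grip_width: 0.261
```

```bash
python3 -c "
from h import *
wind2([1005,1020,1035,1050,1065,1080,1095,1105,1110])"
```

```text
t 25.37 pos [0.5375 0.054  0.1384] down [-0.0151  0.0037 -0.9999] xhead 3.02 F [ 0.736  -4.9249 -0.3905] M [-1.2994 -0.0752 -0.1034] w 0.261
theta -81.0 r 0.0572 ax -0.002
F shaft x,y,z [0.2, -5.0, -0.6]
1005 [0.0024, -0.0042, -0.0068]
1020 [0.0124, -0.0115, -0.0119]
1035 [0.0211, -0.0177, -0.02]
1050 [0.0277, -0.0226, -0.0307]
1065 [0.0319, -0.0257, -0.0431]
1080 [0.0333, -0.0267, -0.0564]
1095 [0.0319, -0.0258, -0.0697]
1105 [0.0294, -0.024, -0.0782]
1110 [0.0277, -0.0228, -0.0822]
```

>>> move_arm(
  increments=[
    {"offset": [0.002,-0.003,-0.004],"yaw": 0,"jaw": 255},
    {"offset": [0.007,-0.007,-0.009],"yaw": 0,"jaw": 255},
    {"offset": [0.0125,-0.0115,-0.012],"yaw": 0,"jaw": 255},
    {"offset": [0.021,-0.0175,-0.02],"yaw": 0,"jaw": 255},
    {"offset": [0.0275,-0.0225,-0.0305],"yaw": 0,"jaw": 255},
    {"offset": [0.032,-0.0255,-0.043],"yaw": 0,"jaw": 255},
    {"offset": [0.0335,-0.0265,-0.0565],"yaw": 0,"jaw": 255},
    {"offset": [0.032,-0.026,-0.0695],"yaw": 0,"jaw": 255},
    {"offset": [0.0295,-0.024,-0.078],"yaw": 0,"jaw": 255},
    {"offset": [0.0295,-0.024,-0.078],"yaw": 0,"jaw": 255},
  ],
)

```text
clock: 26.2
position: [0.5737, -0.0249, 0.1648]
ee_rot: [-0.705, -0.015, 0.021, 0.708]
ft_force: [-0.3, -3.1, 13.5]
grip_width: 0.243
```

```bash
python3 -c "
from h import *
wind2([1100,1105,1110,1115,1120,1130])
S=manip.camera('scene');T=manip.camera('top')
for c in(S,T):
    P,C=cloud(c,[.66,-.05,.1],[.73,.05,.2]);print('drive top z',np.percentile(P[:,2],[10,50,90]),len(P))"
```

```text
t 26.2 pos [ 0.5737 -0.0249  0.1648] down [-0.0091  0.004  -1.    ] xhead 2.9 F [-0.3091 -3.0763 13.4552] M [-0.6724  0.0181  0.1601] w 0.243
theta 25.5 r 0.0558 ax 0.0013
F shaft x,y,z [7.3, -3.1, 11.3]
1100 [-0.0009, 0.0022, 0.0065]
1105 [-0.0023, 0.0032, 0.0023]
1110 [-0.0039, 0.0044, -0.0017]
1115 [-0.0059, 0.0058, -0.0055]
1120 [-0.0081, 0.0074, -0.0091]
1130 [-0.0133, 0.011, -0.0154]
drive top z [0.1476 0.1499 0.1523] 922
drive top z [0.1473 0.1507 0.1539] 613
```

>>> move_arm(
  increments=[
    {"offset": [0,0,0],"yaw": 0,"jaw": 170},
    {"offset": [0,0,0],"yaw": 0,"jaw": 100},
    {"offset": [0,0,0],"yaw": 0,"jaw": 50},
    {"offset": [0,-0.02,0],"yaw": 0,"jaw": 30},
    {"offset": [-0.005,-0.05,0],"yaw": 0,"jaw": 30},
    {"offset": [-0.015,-0.08,0.005],"yaw": 0,"jaw": 30},
    {"offset": [-0.02,-0.1,0.012],"yaw": 0,"jaw": 30},
    {"offset": [-0.02,-0.1,0.012],"yaw": 0,"jaw": 30},
  ],
)

```text
clock: 26.97
position: [0.5555, -0.0119, 0.2699]
ee_rot: [-0.705, -0.018, 0.02, 0.709]
ft_force: [0.5, -0.2, -0.4]
grip_width: 0.883
```

```bash
cat > seat.py <<'E'
from h import *
o=stat();W=manip.camera("wrist");X,C,uv=wcloud(W,o);P=X@Rt(o).T+o["position"]
d=P-(TIP+.01*ZS);a,b,z=d@XS,d@YS,d@ZS
sat=C.max(1).astype(int)-C.min(1)
m=(C.min(1)>100)&(sat<45)&(np.hypot(a,b)<.05)&(np.abs(z)<.015)
A=P[m];
for _ in range(8):
    c=A.mean(0);n=np.linalg.svd(A-c,full_matrices=False)[2][2];e=np.abs((A-c)@n);A=A[e<max(.0015,2*np.median(e))]
n*=np.sign(n[2]);d=A-(TIP+.01*ZS)
dn=(d@XS).mean(),(d@YS).mean(),(d@ZS).mean()
# plane height on shaft axis
h=((c-(TIP+.01*ZS))@n)/(ZS@n)
print(len(A),"n in shaft",[round(float(n@q),4) for q in(XS,YS,ZS)],"arm-top height over tip+10 on axis (mm)",round(h*1e3,2),"centroid",np.round(np.array(dn)*1e3,1),"x",np.percentile(d@XS,[1,99]),"y",np.percentile(d@YS,[1,99]))
T=manip.camera('top')
for q in manip.spot_point(T,'crank_grip')[:2]: print(atz(T,*q['centre'],.16))
E
python3 seat.py; python3 -c "
from h import *
S=manip.camera('scene')
P,C=cloud(S,[.66,-.05,.1],[.73,.05,.2]);print('drive top z',np.percentile(P[:,2],[10,50,90]),len(P))"
```

```text
t 26.97 pos [ 0.5555 -0.0119  0.2699] down [-0.0025  0.0061 -1.    ] xhead 3.05 F [ 0.4855 -0.2231 -0.3935] M [-0.0178 -0.0335 -0.0504] w 0.883
1387 n in shaft [0.0143, 0.0034, 0.9999] arm-top height over tip+10 on axis (mm) 0.9 centroid [ 1.8 -2.8  0.9] x [-0.0227  0.0346] y [-0.0178  0.015 ]
[0.3089 0.2336 0.16  ]
[0.279  0.3594 0.16  ]
drive top z [0.1477 0.15   0.152 ] 919
```

The crank is fully on: its top sits at the same height it had under axial load, 0.8° off square, and the drive height is unchanged after release. One last close look compares the platform edge with the tip.

>>> move_arm(
  increments=[
    {"offset": [0.02,0,0.03],"yaw": 0,"jaw": 150},
    {"offset": [0.04,0,0.06],"yaw": 0,"jaw": 255},
    {"offset": [0.06,0,0.09],"yaw": 0,"jaw": 255},
    {"offset": [0.08,0,0.12],"yaw": 0,"jaw": 255},
    {"offset": [0.1,0.01,0.15],"yaw": 0,"jaw": 255},
    {"offset": [0.12,0.03,0.175],"yaw": 0,"jaw": 255},
    {"offset": [0.14,0.06,0.19],"yaw": 0,"jaw": 255},
    {"offset": [0.154,0.09,0.194],"yaw": 0,"jaw": 255},
    {"offset": [0.154,0.11,0.194],"yaw": 0,"jaw": 255},
    {"offset": [0.154,0.11,0.194],"yaw": 0,"jaw": 255},
  ],
)

```text
clock: 28.0
position: [0.694, 0.1883, 0.1455]
ee_rot: [-0.707, -0.011, 0.026, 0.707]
ft_force: [-0.5, -0.6, -1.0]
grip_width: -0.001
```

```bash
cat > strip.py <<'E'
import sys
from tw import *
o,W=pickle.load(open(sys.argv[1]+".pkl","rb"))
X,C,uv=wcloud(W,o);P=X@Rt(o).T+o["position"];g=C.mean(1)
m=(P[:,1]>.079)&(P[:,1]<.087)&(P[:,2]>.1)&(P[:,2]<.16)&(np.abs(P[:,0]-.69)<.05)
bx=[];
for row in np.unique(uv[m,1]):
    k=m&(uv[:,1]==row)
    if k.sum()<8: continue
    s=np.argsort(uv[k,0]);u=uv[k,0][s];gg=g[k][s];z=P[k,2][s]
    j=[i for i in range(len(u)-1) if gg[i]<100<=gg[i+1] and u[i+1]==u[i]+1]
    if len(j)!=1 or len(u)<10: continue
    pf=np.polyfit(u,z,1);ue=u[j[0]]+(100-gg[j[0]])/(gg[j[0]+1]-gg[j[0]])
    bx.append((row,ue,np.polyval(pf,ue),np.median(P[k,0]),np.median(P[k,1]),z.min()))
bx=np.array(bx);print("edge z median",np.median(bx[:,2]),np.std(bx[:,2]),len(bx),"y",np.median(bx[:,4]));
print(bx[::max(1,len(bx)//8)])
m=(np.abs(P[:,0]-.691)<.012)&(P[:,1]>.0865)&(P[:,1]<.104)&(P[:,2]>.115)&(P[:,2]<.14)
for y in np.arange(.087,.104,.002):
    k=m&(np.abs(P[:,1]-y)<.001)
    if k.sum(): print("cone y",round(y,3),k.sum(),P[k,0].mean().round(4),np.percentile(P[k,2],[2,50,98]))
E
python3 shot.py E; python3 strip.py E; echo; python3 strip.py B; python3 strip.py D
```

```text
t 28.0 pos [0.694  0.1883 0.1455] down [-0.0204 -0.0004 -0.9998] xhead 2.98 F [-0.4959 -0.6221 -1.0365] M [-0.0581 -0.0059  0.0316] w -0.001
[325.1923   0.     276.8511] [  0.     325.1923 210.8044]
pointer_tip [ 95.3 252.7] 0.95
platform_edge [ 90.2 254.6] 0.89
platform_edge [405.1 160.5] 0.72
{'bbox': [93.6, 233.3, 180.4, 276.9], 'confidence': 0.79}
drive top [0.7016 0.0405 0.1511] 2338
expected px 98.37258057098654 250.5546332626831
edge z median 0.12658364550188111 0.003946545962876731 163 y 0.08227570058919748
[[163.      73.9024   0.1264   0.641    0.08     0.1185]
 [184.      76.4777   0.1264   0.6499   0.0808   0.1167]
 [204.      79.3434   0.1264   0.6603   0.0812   0.1167]
 [224.      82.5449   0.1265   0.6707   0.0815   0.1168]
 [244.      86.3296   0.1265   0.6816   0.0823   0.1178]
 [264.      90.7338   0.1266   0.6929   0.0829   0.1178]
 [293.      93.4207   0.1322   0.7081   0.0836   0.1298]
 [316.     103.2348   0.1278   0.7264   0.0846   0.1187]
 [338.      95.049    0.1444   0.7354   0.0844   0.1421]]
cone y 0.089 6 0.69 [0.1246 0.1258 0.1269]
cone y 0.091 14 0.6891
[... 1292 characters left out ...]
69 0.0019400279899950401 142 y 0.08205683586539084
[[104.       3.4311   0.1243   0.6427   0.0798   0.1158]
 [125.       4.5472   0.1242   0.6538   0.0807   0.1171]
 [143.       6.0191   0.124    0.6634   0.0807   0.1148]
 [160.       8.0202   0.1239   0.6722   0.0817   0.1162]
 [177.      10.0698   0.1239   0.681    0.0817   0.1153]
 [227.      18.9268   0.1241   0.7103   0.083    0.1156]
 [244.      23.0636   0.1242   0.7167   0.084    0.1161]
 [261.      27.4821   0.1243   0.7258   0.0845   0.1163]
 [278.      31.4417   0.1262   0.7333   0.085    0.125 ]]
cone y 0.095 1 0.6865 [0.1255 0.1255 0.1255]
cone y 0.101 8 0.6808 [0.13   0.1308 0.1309]
cone y 0.103 25 0.6817 [0.1304 0.1313 0.1323]
```

```bash
python3 - <<'E'
from tw import *
A,B,E=[pickle.load(open(n+".pkl","rb")) for n in"ABE"]
for pe in((95.3,252.7),(94.6,252.7)): print(tri2([wray(*A,392.1,169.8),wray(*B,153.6,155.2),wray(*E,*pe)]))
T=manip.camera("top")
for q in("drive","spool","screwdriver","circuit_board"):
    d=manip.spot_point(T,q)[:1]; print(q,[np.round(x["centre"],1) for x in d])
E
```

```text
(array([0.6901, 0.0887, 0.1268]), [0.0003651801418318195, 0.001030702194582716, 0.0007723076471095802])
(array([0.6901, 0.0886, 0.1271]), [0.0004016321992408187, 0.0011925987986648645, 0.0009117792665244703])
drive [array([300.6, 127.4])]
spool [array([387.4, 202.4])]
screwdriver [array([414.1, 148.2])]
circuit_board [array([198.3, 148.3])]
```

```bash
python3 - <<'E'
from tw import *
A,B,E=[pickle.load(open(n+".pkl","rb")) for n in"ABE"]
px={}
for n,(o,W) in zip("ABE",(A,B,E)):
    X,C,uv=wcloud(W,o);P=X@Rt(o).T+o["position"]
    m=(np.abs(P[:,0]-.6905)<.006)&(P[:,1]>.0865)&(P[:,1]<.094)&(P[:,2]>.119)&(P[:,2]<.132)
    q=np.argsort(P[m][:,1])[:8];print(n);print(np.c_[uv[m][q],(P[m][q]*1e3).round(1),C[m].mean(1)[q]])
    s=-1 if n=="A" else 1
    u=uv[m][:,0];print("min/max u",u.min(),u.max(), "rows at tip",uv[m][u==u.min(),1])
o,W=E
for r in range(247,258): print(r,[int(x) for x in W["pixels"][r,86:106].mean(1)])
E
```

```text
A
[[393.     169.     689.7     88.9    126.9    201.    ]
 [392.     168.     689.6     89.2    124.2    176.6667]
 [393.     168.     689.3     89.3    125.6    184.3333]
 [392.     170.     690.8     89.4    124.1    188.6667]
 [392.     169.     690.3     89.4    123.7    179.6667]
 [393.     170.     690.5     89.5    125.6    212.6667]
 [393.     167.     688.9     89.8    124.1    179.3333]
 [393.     171.     691.3     89.8    124.9    210.3333]]
min/max u 392 401 rows at tip [168 169 170]
B
[[154.     154.     689.1     89.4    125.2    155.    ]
 [154.     157.     690.9     89.7    126.1    142.3333]
 [154.     155.     689.6     89.8    126.2    161.6667]
 [154.     156.     690.2     89.8    126.4    156.    ]
 [155.     154.     689.2     89.9    124.8    166.    ]
 [155.     153.     688.5     90.     125.1    142.6667]
 [155.     157.     690.9     90.2    125.7    156.3333]
 [155.     155.     689.6     90.4    126.1    170.3333]]
min/max u 154 160 rows at tip [154 155 156 157]
E
[[ 98.     250.     689.9     88.5    124.5    155.6667]
 [ 98.     252.     690.2     8
[... 837 characters left out ...]
 106, 170, 171, 163, 163, 163, 161, 158, 147, 138, 156, 170, 171, 172, 173, 173, 171, 173]
252 [57, 57, 95, 165, 172, 163, 161, 161, 162, 161, 150, 136, 148, 165, 170, 171, 171, 173, 173, 174]
253 [58, 56, 85, 149, 168, 162, 160, 162, 160, 160, 154, 137, 136, 149, 160, 166, 171, 172, 174, 173]
254 [57, 57, 75, 129, 167, 165, 159, 159, 159, 160, 156, 138, 131, 133, 138, 151, 161, 167, 170, 173]
255 [58, 58, 63, 109, 167, 165, 158, 159, 159, 159, 157, 143, 132, 128, 126, 130, 137, 148, 159, 167]
256 [59, 59, 58, 97, 163, 167, 159, 159, 157, 157, 156, 146, 133, 129, 127, 124, 122, 121, 131, 146]
257 [60, 59, 58, 85, 147, 164, 161, 158, 157, 158, 156, 148, 135, 131, 128, 125, 119, 114, 111, 113]
```

```bash
python3 - <<'E'
from tw import *
A,B,E=[pickle.load(open(n+".pkl","rb")) for n in"ABE"]
print(tri2([wray(*A,391.8,169),wray(*B,153.6,155.4),wray(*E,97.7,251)]))
print(tri2([wray(*A,391.8,169),wray(*E,97.7,251)]),tri2([wray(*A,391.8,169),wray(*B,153.6,155.4)]))
def aty(w,y):
    o,r=w;return o+r*(y-o[1])/r[1]
for ye in(.0813,.0818,.0823):
    print(ye,"edge",aty(wray(*E,90.4,251),ye)[2],"bottom+8",aty(wray(*E,96.3,251),ye)[2]+.008,"tip",aty(wray(*E,97.7,251),ye+.007)[2])
E
```

```text
(array([0.6901, 0.0888, 0.1252]), [9.404384461116683e-05, 0.00023929351253194176, 0.0002013269759785386])
(array([0.6901, 0.0887, 0.1253]), [6.351132143574458e-05, 6.35113214358661e-05]) (array([0.6901, 0.0889, 0.1247]), [1.540391457657621e-05, 1.5403914576602627e-05])
0.0813 edge 0.1219873682700996 bottom+8 0.12353621020224426 tip 0.12471178405656491
0.0818 edge 0.1227172834565852 bottom+8 0.12429739847477381 tip 0.12548067477361133
0.0823 edge 0.12344719864307083 bottom+8 0.12505858674730336 tip 0.12624956549065777
```

```bash
python3 -c "
from h import *
stat();print(manip.hand_in())"
```

```text
t 28.45 pos [0.697 0.189 0.155] down [-0.0083  0.0045 -1.    ] xhead 2.97 F [ 0.1548  0.137  -0.2435] M [-0.0381  0.036   0.0131] w 0.0
the job is handed in; nothing more can be done
None
```

I fitted the small crank from the mat onto the jack's sloping shaft and wound it clockwise about 3 turns. I then left it on the shaft, let go and handed the job in at 28.5 s.

**Last checks**
- **Crank:** its top lies 0.9 mm above where a fully seated crank should be, about 0.8° off square. It read the same 0.9 mm earlier under a light axial load, so I took it as camera error and did not press it down again.
- **Pointer tip:** three close wrist views put it at 125.2 mm, agreeing to about 0.2 mm.
- **Platform top:** the turn count gives about 124.9 mm and the drive's top surface about 125.1 mm. The drive's height did not change after I let go.
- **Disagreement:** comparing edge and tip directly in the last wrist view put the platform as much as 1.2 mm or more below the tip. That view's edge is blurred, so I trusted the other two.
- **Bystanders and drive:** the last top picture shows nothing disturbed. The spool, screwdriver and circuit board were found within 1–4 px of where they started, which is about the detector's scatter. The drive was found 2 px off, partly because it was raised. I did not measure its sideways position closely.

I let go of the crank twice while winding, to look at the pointer. The second time it swung back about 55° through its free play; the drive's height did not change.

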